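Carry the rinsed, top-heavy bottle carrier to the draining tray

TASK

Lift the grey bottle carrier out of the blue wash tray by the orange grip of its handle only, and let it drip off over the blue tray for six seconds, hanging clear of the tray and held level and steady. Then carry it across and set it down gently, flat in the white draining tray with the tall bottle still standing in its cup, and let go. The carrier is top-heavy in its handle pivots and tips over if it is not balanced all the time; do not touch the carrier or the bottle, and leave the other glassware alone.

Things in the scene. Friction and masses are not known exactly. Their poses are not given: they have to be found in the camera images.
- handle: Swing handle (bail) of the carrier, 30 g: two steel wire legs 154 mm apart, a orange grip on top. z runs up along the legs, y along the grip and the pivot axis, which crosses this frame at z = 51 mm. Origin 51 mm below the middle of the pivot axis (at the start: centre of the carrier's underside). Let go, a spring keeps it standing square to the carrier.
- grip (a point): Centre of the orange grip: a flat-sided bar 84 mm long (handle y), 18 mm thick (x), 28 mm tall (z), 250 mm above the handle's origin, 199 mm above the pivot axis. Close the fingers across its 18 mm. The bottle's cap is 30 mm below the grip's underside.
- carrier: Grey plastic carrier, 300 mm long (x), 130 mm wide (y), floor 6 mm thick, six red-capped tubes 110 mm high clipped in at the ends, a bottle cup in the middle. 450 g, centre of mass 10 mm below the pivot axis. Origin: middle of the pivot axis, 51 mm above its underside; z up, y along the pivot axis. It swings only about this axis, up to 0.6 rad either way from square to the handle.
- pivot (a point): Middle of the pivot axis on the carrier (= carrier origin). The pivot bushes are a spring of 0.05 N m/rad towards square (damping 0.0015 N m s/rad). Carrier with bottle: inertia about the pivot axis 0.0069 kg m2, gravity moment 0.0755 N m per rad of lean: under a still handle the lean grows e-fold in 0.45 to 0.65 s. Leaning the handle pushes the carrier the same way.
- bottle: Tall amber bottle, 66 mm diameter, 200 mm high, white cap, 370 g (up to 8 per cent off), centre of mass 77 mm above its base. Origin at the centre of its underside, z up. Stands loose on the carrier's floor, 45 mm below the pivot axis, up to 2 mm off centre (which asks for a steady lean of the handle), in a cup 60 mm deep and 70 mm inside diameter.
- wash_tray: Blue tray, fixed, 360 x 220 mm outside (x, y), rim 18 mm high, walls and floor 4 mm thick. Origin at the centre of its underside on the bench, x along its length. The carrier stands in it at the start, roughly centred and along it.
- drain_tray: White tray, fixed, same sizes: 360 x 220 mm outside (x, y), rim 18 mm high, walls and floor 4 mm thick. Origin at the centre of its underside, x along its length. Here the carrier must stand, flat inside and so roughly along it.
- beaker: Glass beaker, 76 mm diameter, 100 mm high, at the far edge. Origin under its centre. Leave alone.
- jar: White jar with blue lid, 72 mm diameter, 85 mm high, at the far edge. Origin under its centre. Leave alone.
- reagent: Green glass bottle, 68 mm diameter, 150 mm high, at the far edge. Origin under its centre. Leave alone.
- rinse: White plastic bottle with red cap, 64 mm diameter, 160 mm high, at the far edge. Origin under its centre. Leave alone.
Things that resemble listed ones, but are neither listed nor needed, are in the scene too. Of the things like the bottle, leave any that is purple; of the rest the smaller one is meant.

How it is judged:
On the way:
1. the carrier hangs by its handle over the blue tray, clear of it, level within 0.15 rad, for 5 s (z of carrier in the frame of wash_tray above 0.073 m and horizontal distance between carrier and wash_tray below 0.1 m and angle between carrier's own z axis and vertical below 0.15 rad and contact force between carrier and wash_tray below 0.1 N and contact force between the fingers and handle above 0.5 N), for 5 s.
At the end, for the whole second after the job is handed in: The carrier stands flat (within 0.04 rad) and at rest on the floor of the white tray, inside its rim, with the bottle upright in its cup, and has been let go (z of carrier in the frame of drain_tray between 0.05 and 0.059 m and x of carrier in the frame of drain_tray between -0.04 and 0.04 m and y of carrier in the frame of drain_tray between -0.06 and 0.06 m and angle between carrier's own z axis and vertical below 0.04 rad and angle between bottle's own z axis and vertical below 0.06 rad and z of bottle in the frame of carrier below -0.038 m and horizontal distance between bottle and carrier below 0.015 m and linear speed of each of carrier, bottle below 0.03 m/s); the robot touches nothing.
It fails at once if the carrier tips (leans more than 0.3 rad) (angle between carrier's own z axis and vertical above 0.3 rad).
It fails at once if the bottle tips (leans more than 0.35 rad) (angle between bottle's own z axis and vertical above 0.35 rad).
It fails at once if the robot touches the carrier or the bottle instead of the handle (contact force between any of the arm, the fingers and carrier above 2 N or contact force between any of the arm, the fingers and bottle above 2 N).
It fails at once if the carrier is slammed down (more than 60 N) (contact force between carrier and drain_tray above 60 N or contact force between carrier and wash_tray above 60 N).
It fails at once if other glassware is disturbed (moved more than 30 mm) (distance of any of beaker, jar, reagent, rinse from where it was at the start of the episode above 0.03 m).
It also fails if it takes over 64 s, if anything falls off the work surface, if the arm or the gripper's body presses on something with over 40 N, if the wrist force passes 120 N, or if a joint passes its speed limit or range.

ROBOT

A 6-joint arm with a two-finger parallel gripper is mounted at the origin on the work surface. World frame = base frame: x ahead of the robot, y to its left, z up, the work surface at z = 0. Lengths are in m, angles in rad, forces in N, time in s.
With the tool pointing down it reaches from about 0.35 to 0.775 m from the base axis. Payload 7.3 kg.
Tool frame: the origin (TCP) lies on the front face of the gripper's body, between the roots of the fingers; the fingertips stand ahead of it and the grasp point (between the pads) lies 47 mm ahead of it (finger_overhang is the z of the fingertips in the tool frame, in m); z points along the fingers, y is the line along which they close (so a half turn about z gives the same grasp; the last joint's range is limited). The gripper opens to 92 mm and grips with 3 to 60 N. Pads are 19 mm wide; open, the fingers measure 130 mm over their backs; the gripper's body (75 mm by 190 mm) begins 47 mm behind the grasp point.
Start: joints at [0.987, 0.342, 1.524, -0, 1.275, -0.146], TCP at [0.223, 0.476, 0.292] pointing down, gripper open.
Joint ranges: [-2.53, 2.53], [-0.77, 2.02], [0.04, 2.7], [-1, 4.14], [0.28, 2.66], [-3.11, 3.11]. Speed limits (rad/s): [2.57, 2.57, 3.14, 3.14, 3.14, 3.14].

INTERFACE

Orientations are given as [roll, pitch, yaw] about the fixed x, y, z axes, in that order (R = Rz(yaw) Ry(pitch) Rx(roll)).
In Python, from cell import * gives the robot as it stands. The module is installed in compiled form; this text tells all that it offers.
- The arm moves only by the tool arm_command, never from a script. Its argument "series" is a list of rows, each an object of numbers: "x", "y", "z": the shift along the tool's x, y, z in mm; "rx", "ry", "rz": the turn, a rotation vector about the tool's x, y, z in degrees. A call has 1 to 20 rows; each row is the pose to reach, as a shift and turn from the pose commanded when the call began, along the tool's axes at that moment; what a row does not reach only later rows make up. A row lasts 1/10 s, in which the tool goes at most 50 mm and 8.59 degrees, less where a joint would pass 70% of its speed; a pose out of reach is approached as far as the arm can. A call with a gripper value outside its range is refused whole. "hand" is the finger opening in mm, from 0 to 91.8, set as the call begins (left out, the last holds). The fingers move at their own pace and stop on an object; "squeeze" is the grip in N (left out, the last holds). Time passes only in rows, so rows that repeat a pose let the fingers close. It gives the time, the measured TCP pose, the force, the opening and the grip force at its end, in the units of the state.
- observe(): the state, without advancing time (a new reading comes with each control period).
- read_camera(name): name is "side" or "top" or "wrist"; returns a dict with "pixels" (480x640x3 uint8, blue, green, red), "K" (3x3 intrinsics, pixels), "rvec" (rotation vector, rad) and "tvec" (3), from world to camera coordinates, as OpenCV has them. Camera axes: x right, y down, z forward; pixel columns grow to the right and rows downward; lengths in m; the calibration is good to about 2 mm. The wrist camera is an equidistant fisheye: a pixel r from the principal point sees the ray r / f radians off the axis. A picture is of the moment at which its call begins. There is no depth.
- hand_in(): hands the job in; it is judged then, once.
Trained networks look in a picture, given as the dict that the camera call returned (one of the last four; its "shot" number tells which), for a name from the list of things; names that differ only in an ending like _2 or _b are one class to them, and where a whole thing is asked for, a point or a joint stands for the part that bears it (a point fixed in the world has none). Each returns a list of dicts, best first, with "confidence" (0 to 1); they miss things now and then, are a little off and sometimes report something else, mostly with a low value. They report only what shows in the picture. A call takes as long as a camera call. They do not tell look-alikes from the thing itself.
- boxes_of(picture, query): "point" ([x, y, z] in m, in world coordinates, good to about 4 mm: the middle of the surface that is visible of it).
- trace(picture, query): "pixels" (480x640 bool, what is visible of it).
- mark_of(picture, query): "point" ([x, y, z] in m, in world coordinates, good to about 4 mm: a listed point, or the origin of a listed thing).
The state is a dict: "time": time; "qpos": joint angles; "qvel": joint speeds; "joint_efforts": joint torques, N m; "tool_pos": TCP position; "tool_rot": TCP orientation; "contact_force": force on the tool from outside, world axes, zero at the start; "torque": the same for the moment, N m; "opening": finger opening in m; "grip_force": force on a finger pad.
Only numpy, scipy, OpenCV 4.12 (cv2) and the standard library are available. Lean on these libraries where they do the work, as an engineer would, in place of code of your own. Each camera call takes 0.05 s, during which the arm holds its last target. There are 200 camera calls.

## Working session

There is one attempt and no reset: what is moved stays moved. The work goes in short steps, Python scripts to look and compute and a tool call to move; the robot and the scene stay as the last step left them, time stands still between calls to the robot, and variables do not carry over. Pictures are saved under pics/ and viewed, at most 10 in all, crops included, and the job is handed in when it is done.

Besides the shell and the picture viewer there is one more tool, called after "Request:" as name([rows], argument=value, ...), one row to a line, values as JSON. arm_command: Moves the arm, as the interface text tells. Its arguments: {"type":"object","properties":{"series":{"type":"array"},"hand":{"type":"number"},"squeeze":{"type":"number"}},"required":["series"]}

```bash
mkdir -p pics; cat > h.py <<'E'
from cell import *
import numpy as np, cv2
def cam(n,save=None):
    p=read_camera(n)
    if save: cv2.imwrite(f'pics/{save}.png',p['pixels'])
    return p
E
python3 - <<'E'
from h import *
s=observe(); print({k:np.round(v,3).tolist() for k,v in s.items()})
for c in ('side','top','wrist'):
    p=cam(c,c+'0'); print(c,np.round(p['K'],1).tolist(),np.round(p['rvec'],3).ravel(),np.round(p['tvec'],3).ravel())
    for q in ('grip','pivot','handle','carrier','bottle','wash_tray','drain_tray','beaker','jar','reagent','rinse'):
        print(q,[(np.round(d['point'],3).tolist(),round(d['confidence'],2)) for d in mark_of(p,q)])
E
python3 -c "
import cv2,numpy as np
a=[cv2.imread(f'pics/{n}0.png') for n in('side','top')]
cv2.imwrite('pics/both.png',cv2.resize(np.vstack(a),(400,600)))"
```

```text
{'time': 0.0, 'qpos': [0.987, 0.343, 1.525, -0.0, 1.275, -0.146], 'qvel': [-0.001, -0.001, 0.0, 0.002, -0.0, 0.001], 'joint_efforts': [0.002, -43.124, -24.422, 0.072, 0.056, -0.0], 'tool_pos': [0.222, 0.475, 0.292], 'tool_rot': [-3.14, -0.0, 2.704], 'contact_force': [-0.343, 0.237, 0.106], 'torque': [-0.04, -0.013, -0.003], 'grip_force': 0.0, 'opening': 0.092}
side [[434.4, 0.0, 320.6], [0.0, 434.4, 242.3], [0.0, 0.0, 1.0]] [ 2.346 -1.066  0.347] [-0.459  0.355  1.081]
grip [([0.452, -0.261, 0.255], 0.94)]
pivot [([0.448, -0.261, 0.054], 0.89)]
handle [([0.446, -0.262, 0.006], 0.84)]
carrier [([0.448, -0.266, 0.056], 0.75), ([0.75, 0.198, 0.001], 0.63)]
bottle [([0.37, -0.486, 0.002], 0.93), ([0.452, -0.268, 0.009], 0.89), ([0.49, -0.457, 0.001], 0.64), ([0.766, -0.203, -0.0], 0.35)]
wash_tray []
drain_tray [([0.453, 0.258, -0.003], 0.58), ([0.452, -0.267, 0.01], 0.47)]
beaker [([0.761, 0.071, -0.001], 0.81), ([0.767, -0.201, -0.001], 0.16)]
jar [([0.754, 0.199, -0.0], 0.88), ([0.766, -0.201, 0.0], 0.62)]
reagent [([0.768, -0.06, 0.0], 0.7)]
rinse [([0.766, -0.202, -0.001], 0.81)]
to
[... 196 characters left out ...]
.262, 0.055], 0.77), ([0.765, 0.071, -0.002], 0.54)]
handle [([0.45, -0.263, 0.004], 0.59)]
carrier [([0.448, -0.261, 0.058], 0.56)]
bottle [([0.451, -0.26, 0.016], 0.87), ([0.494, -0.457, 0.002], 0.85), ([0.372, -0.487, -0.0], 0.85)]
wash_tray []
drain_tray [([0.452, 0.258, 0.001], 0.83)]
beaker [([0.764, 0.071, -0.0], 0.76), ([0.446, -0.264, 0.255], 0.62)]
jar [([0.749, 0.195, 0.001], 0.57)]
reagent [([0.766, -0.061, -0.002], 0.73)]
rinse [([0.76, -0.198, 0.001], 0.65)]
wrist [[371.6, 0.0, 320.2], [0.0, 371.6, 239.9], [0.0, 0.0, 1.0]] [-2.462 -1.566 -0.203] [-0.525 -0.032  0.39 ]
grip []
pivot []
handle []
carrier []
bottle []
wash_tray []
drain_tray []
beaker []
jar []
reagent []
rinse []
```

View pics/side0.png

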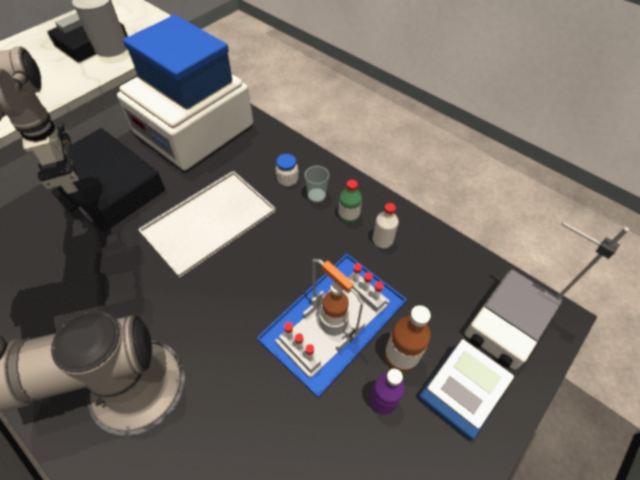

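View pics/top0.png

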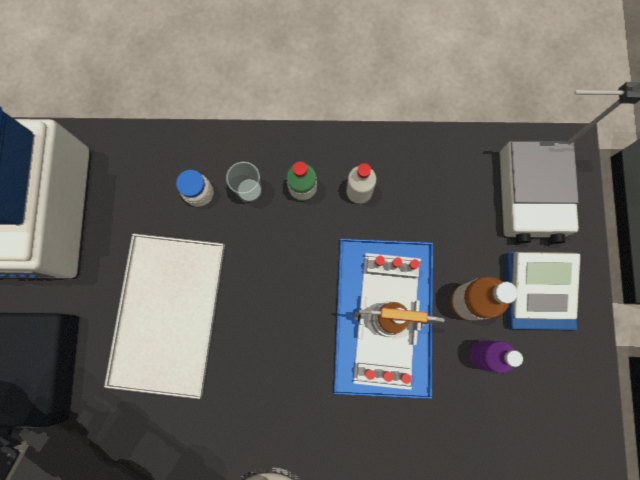

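View pics/wrist0.png

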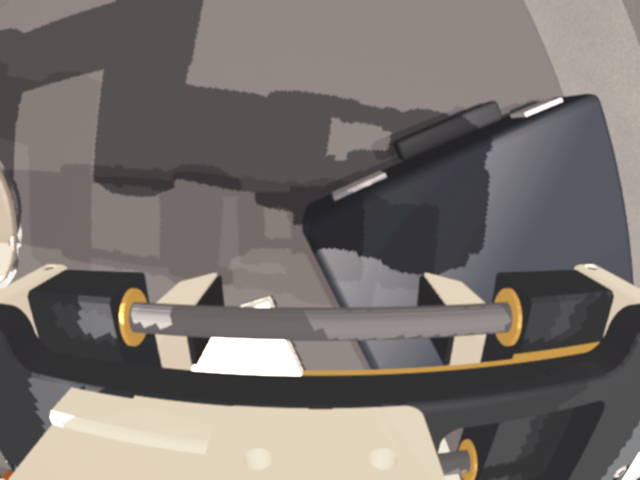

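```bash
cat >> h.py <<'E'
def blobs(p,lo,hi,amin=8):
    m=cv2.inRange(cv2.cvtColor(p['pixels'],cv2.COLOR_BGR2HSV),np.array(lo),np.array(hi))
    n,l,s,c=cv2.connectedComponentsWithStats(m)
    return [(c[i],s[i,4]) for i in range(1,n) if s[i,4]>=amin]
RED=((0,150,90),(4,255,255))
def P(p):
    R=cv2.Rodrigues(np.array(p['rvec']))[0]; return p['K']@np.c_[R,np.array(p['tvec']).reshape(3)]
def tri(pa,a,pb,b):
    X=cv2.triangulatePoints(P(pa),P(pb),np.float64(a).reshape(2,1),np.float64(b).reshape(2,1)).ravel(); return X[:3]/X[3]
def back(p,uv,z):
    M=P(p); H=M[:,[0,1,3]].copy(); H[:,2]+=M[:,2]*z; x=np.linalg.solve(H,np.r_[uv,1]); return x[:2]/x[2]
E
python3 - <<'E'
from h import *
S=cam('side');T=cam('top')
for n,p in (('side',S),('top',T)):
    print(n,'cam at',np.round(-cv2.Rodrigues(np.array(p['rvec']))[0].T@np.array(p['tvec']).ravel(),3))
    for nm,lo,hi in (('red',)+RED,('or',(5,170,150),(16,255,255))):
        print(nm,[(np.round(c,1).tolist(),int(a),np.round(back(p,c,.12 if nm=='red' else .25),3).tolist()) for c,a in blobs(p,lo,hi)])
# tray yaw
for q,p in (('drain_tray',T),('drain_tray',S),('carrier',T)):
    for d in [trace(p,q)]:
        if d:
            m=d[0]['pixels'].astype('uint8'); c=max(cv2.findContours(m,0,2)[0],key=cv2.contourArea)
            r=cv2.boxPoints(cv2.minAreaRect(c)); hull=cv2.approxPolyDP(c,8,True)[:,0]
            print(q,d[0]['confidence'],[np.round(back(p,h,.018),3).tolist() for h in hull])
hsv=cv2.cvtColor(T['pixels'],cv2.COLOR_BGR2HSV)
m=cv2.inRange(hsv,np.array((100,150,80)),np.array((120,255,255)))
m[:, :320]=0; m[:,450:]=0
c=cv2.convexHull(max(cv2.findContours(m,0,2)[0],key=cv2.contourArea)); print('wash',[np.round(back(T,h,.018),3).tolist() for h in cv2.approxPolyDP(c,6,True)[:,0]])
im=S['pixels'][240:420,240:440]; cv2.imwrite('pics/crop.png',cv2.resize(im,(800,600) if 0 else (660,594),interpolation=cv2.INTER_CUBIC))
E
```

```text
side cam at [ 0.049 -0.547  1.097]
red [([351.6, 184.1], 97, [0.788, -0.046]), ([389.8, 207.6], 96, [0.79, -0.186]), ([357.3, 268.0], 22, [0.567, -0.241]), ([367.6, 277.2], 27, [0.563, -0.278]), ([378.4, 286.5], 31, [0.559, -0.316]), ([288.4, 327.4], 37, [0.326, -0.22]), ([298.6, 338.1], 48, [0.323, -0.257]), ([309.2, 348.9], 51, [0.319, -0.293])]
or [([328.4, 263.3], 13, [0.464, -0.224]), ([337.0, 277.5], 92, [0.449, -0.263])]
top cam at [ 0.405 -0.12   1.166]
red [([299.5, 168.2], 163, [0.777, -0.056]), ([363.6, 169.6], 149, [0.776, -0.199]), ([379.3, 260.4], 62, [0.571, -0.232]), ([396.7, 262.3], 65, [0.567, -0.27]), ([413.9, 263.9], 63, [0.564, -0.307]), ([369.4, 373.8], 62, [0.332, -0.211]), ([387.5, 375.9], 66, [0.329, -0.248]), ([405.2, 377.8], 63, [0.325, -0.285])]
or [([384.2, 308.3], 9, [0.46, -0.227])]
drain_tray 0.73 [[0.646, 0.345], [0.29, 0.383], [0.267, 0.167], [0.62, 0.127]]
drain_tray 0.71 [[0.622, 0.128], [0.637, 0.346], [0.282, 0.37], [0.268, 0.152]]
carrier 0.89 [[0.461, -0.198], [0.307, -0.184], [0.293, -0.311], [0.442, -0.339], [0.415, -0.253], [0.461, -0.23]]
wash [[0.638, -0.152], [0.628, -0.369], [0.276, -0.356], [0.284, -0.139]]
```

View pics/crop.png

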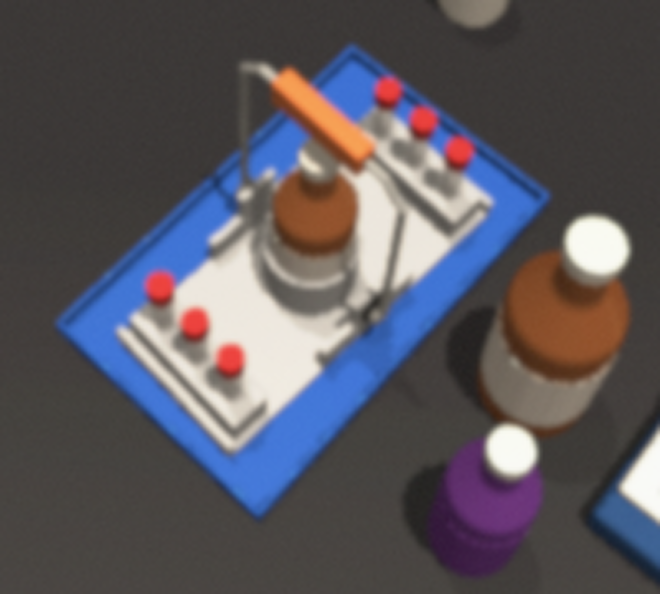

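Request:
arm_command([
  {"x":-338,"y":-256,"z":-108,"rz":35},
  {"x":-338,"y":-256,"z":-108,"rz":35},
  {"x":-338,"y":-256,"z":-108,"rz":35},
  {"x":-338,"y":-256,"z":-108,"rz":35},
  {"x":-338,"y":-256,"z":-108,"rz":35},
  {"x":-338,"y":-256,"z":-108,"rz":35},
  {"x":-338,"y":-256,"z":-108,"rz":35},
  {"x":-338,"y":-256,"z":-108,"rz":35},
  {"x":-518,"y":-572,"z":-108,"rz":70.2},
  {"x":-518,"y":-572,"z":-108,"rz":70.2},
  {"x":-518,"y":-572,"z":-108,"rz":70.2},
  {"x":-518,"y":-572,"z":-108,"rz":70.2},
  {"x":-518,"y":-572,"z":-108,"rz":70.2},
  {"x":-518,"y":-572,"z":-108,"rz":70.2},
  {"x":-518,"y":-572,"z":-108,"rz":70.2},
  {"x":-518,"y":-572,"z":-108,"rz":70.2},
  {"x":-518,"y":-572,"z":-108,"rz":70.2},
  {"x":-518,"y":-572,"z":-108,"rz":70.2},
], hand=60, squeeze=40)

```text
invalid input
```

```bash
python3 - <<'E'
from h import *
s=observe(); print({k:np.round(s[k],4).tolist() for k in('time','qpos','tool_pos','tool_rot','opening','contact_force')}, finger_overhang)
ps={n:cam(n,n+'1') for n in('side','top','wrist')}
for n,p in ps.items(): print(n,[(np.round(c).tolist(),int(a)) for c,a in blobs(p,*RED)])
for n in ps: print(n,[(np.round(d['point'],4).tolist(),round(d['confidence'],2)) for q in('grip','pivot') for d in mark_of(ps[n],q)])
E
```

```text
{'time': 2.05, 'qpos': [0.987, 0.342, 1.5241, 0.0, 1.2754, -0.146], 'tool_pos': [0.2226, 0.4755, 0.2922], 'tool_rot': [3.1415, -0.0, 2.7038], 'opening': 0.0921, 'contact_force': [-0.9841, 0.1276, -0.3215]} 0.0655
side [([352.0, 184.0], 98), ([390.0, 208.0], 96), ([357.0, 268.0], 22), ([368.0, 277.0], 28), ([378.0, 286.0], 33), ([288.0, 327.0], 37), ([299.0, 338.0], 50), ([309.0, 349.0], 51)]
top [([300.0, 168.0], 161), ([364.0, 170.0], 148), ([379.0, 260.0], 62), ([397.0, 262.0], 65), ([414.0, 264.0], 63), ([369.0, 374.0], 62), ([388.0, 376.0], 67), ([405.0, 378.0], 62)]
wrist []
side [([0.4468, -0.261, 0.2567], 0.82), ([0.4481, -0.26, 0.0551], 0.85), ([0.4513, -0.2618, 0.0068], 0.61)]
top [([0.4485, -0.2608, 0.0537], 0.62)]
wrist []
```

View pics/wrist1.png

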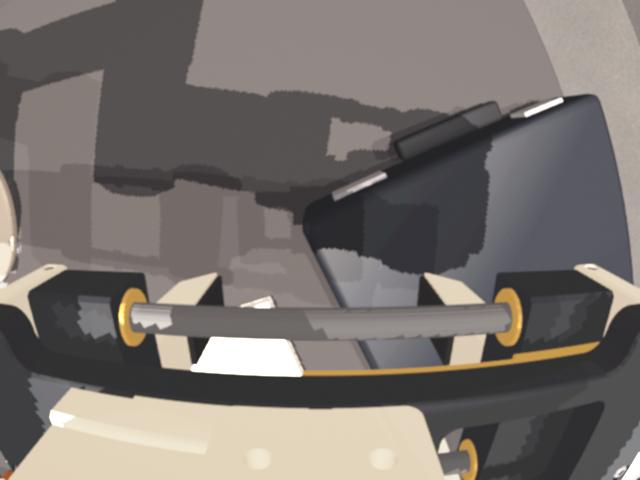

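Request:
arm_command([
  {"x":-338,"y":-256,"z":-108,"rx":0,"ry":0,"rz":35},
  {"x":-338,"y":-256,"z":-108,"rx":0,"ry":0,"rz":35},
  {"x":-338,"y":-256,"z":-108,"rx":0,"ry":0,"rz":35},
  {"x":-338,"y":-256,"z":-108,"rx":0,"ry":0,"rz":35},
  {"x":-338,"y":-256,"z":-108,"rx":0,"ry":0,"rz":35},
  {"x":-338,"y":-256,"z":-108,"rx":0,"ry":0,"rz":35},
  {"x":-338,"y":-256,"z":-108,"rx":0,"ry":0,"rz":35},
  {"x":-338,"y":-256,"z":-108,"rx":0,"ry":0,"rz":35},
  {"x":-338,"y":-256,"z":-108,"rx":0,"ry":0,"rz":35},
  {"x":-338,"y":-256,"z":-108,"rx":0,"ry":0,"rz":35},
], hand=60, squeeze=40)

```text
time: 3.5
tool_pos: [0.4221, 0.097, 0.4012]
tool_rot: [3.14, 0.002, 2.087]
contact_force: [0.2, -0.8, 0.1]
opening: 0.0601
grip_force: 0.0
```

Request:
arm_command([
  {"x":-329,"y":-156,"z":0,"rx":0,"ry":0,"rz":35.2},
  {"x":-329,"y":-156,"z":0,"rx":0,"ry":0,"rz":35.2},
  {"x":-329,"y":-156,"z":0,"rx":0,"ry":0,"rz":35.2},
  {"x":-329,"y":-156,"z":0,"rx":0,"ry":0,"rz":35.2},
  {"x":-329,"y":-156,"z":0,"rx":0,"ry":0,"rz":35.2},
  {"x":-329,"y":-156,"z":0,"rx":0,"ry":0,"rz":35.2},
  {"x":-329,"y":-156,"z":0,"rz":35.2},
  {"x":-329,"y":-156,"z":0,"rz":35.2},
  {"x":-329,"y":-156,"z":0,"rz":35.2},
])

```text
invalid input
```

```bash
python3 - <<'E'
from h import *
s=observe(); print({k:np.round(s[k],4).tolist() for k in('time','qpos','tool_pos','tool_rot','opening','contact_force')}, finger_overhang)
ps={n:cam(n,n+'1') for n in('side','top','wrist')}
for n,p in ps.items(): print(n,[(np.round(c).tolist(),int(a)) for c,a in blobs(p,*RED)])
for n in('wrist','side'): print(n,[(np.round(d['point'],4).tolist(),round(d['confidence'],2)) for q in('grip',) for d in mark_of(ps[n],q)])
E
```

```text
{'time': 3.5, 'qpos': [0.0492, 0.0994, 1.5411, -0.0012, 1.4984, -0.4674], 'tool_pos': [0.4221, 0.097, 0.4012], 'tool_rot': [3.1397, 0.0023, 2.0875], 'opening': 0.0601, 'contact_force': [0.2262, -0.7722, 0.0634]} 0.0655
side [([352.0, 184.0], 98), ([390.0, 208.0], 96), ([357.0, 268.0], 22), ([368.0, 277.0], 28), ([378.0, 286.0], 32), ([288.0, 328.0], 36), ([298.0, 338.0], 46), ([309.0, 349.0], 49)]
top [([300.0, 168.0], 161), ([364.0, 170.0], 147), ([379.0, 260.0], 60), ([397.0, 262.0], 62), ([414.0, 264.0], 63), ([369.0, 374.0], 61), ([388.0, 376.0], 66), ([405.0, 378.0], 62)]
wrist []
wrist []
side [([0.4489, -0.262, 0.2532], 0.81)]
```

View pics/wrist1.png

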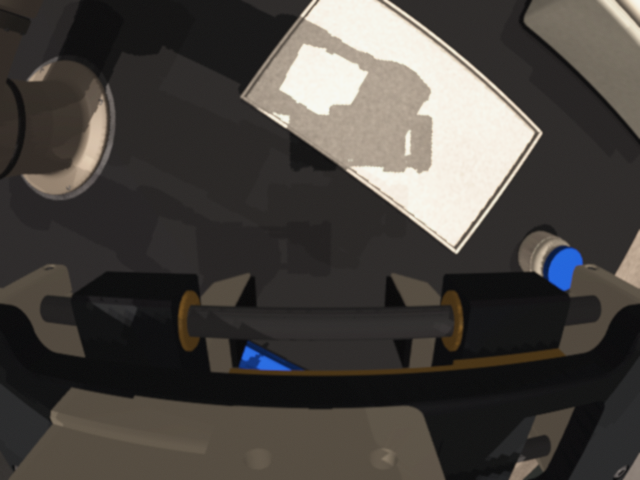

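Request:
arm_command([
  {"x":-329,"y":-156,"z":0,"rx":0,"ry":0,"rz":35.2},
  {"x":-329,"y":-156,"z":0,"rx":0,"ry":0,"rz":35.2},
  {"x":-329,"y":-156,"z":0,"rx":0,"ry":0,"rz":35.2},
  {"x":-329,"y":-156,"z":0,"rx":0,"ry":0,"rz":35.2},
  {"x":-329,"y":-156,"z":0,"rx":0,"ry":0,"rz":35.2},
  {"x":-329,"y":-156,"z":0,"rx":0,"ry":0,"rz":35.2},
  {"x":-329,"y":-156,"z":0,"rx":0,"ry":0,"rz":35.2},
  {"x":-329,"y":-156,"z":0,"rx":0,"ry":0,"rz":35.2},
  {"x":-329,"y":-156,"z":0,"rx":0,"ry":0,"rz":35.2},
  {"x":-329,"y":-156,"z":0,"rx":0,"ry":0,"rz":35.2},
])

```text
time: 4.75
tool_pos: [0.4493, -0.2609, 0.4]
tool_rot: [-3.141, -0.001, 1.48]
contact_force: [0.4, 0.4, 0.9]
opening: 0.0602
grip_force: 0.0
```

```bash
python3 - <<'E'
from h import *
s=observe(); print({k:np.round(s[k],4).tolist() for k in('time','qpos','tool_pos','tool_rot','opening','contact_force')})
ps={n:cam(n,n+'2') for n in('side','top','wrist')}
for n,p in ps.items(): print(n,[(np.round(c).tolist(),int(a)) for c,a in blobs(p,*RED)])
for n in('wrist','side'): print(n,[(np.round(d['point'],4).tolist(),round(d['confidence'],2)) for q in('grip',) for d in mark_of(ps[n],q)])
a=[cv2.resize(ps[n]['pixels'],(400,300)) for n in ps]; cv2.imwrite('pics/m2.png',np.vstack([np.hstack(a[:2]),np.hstack([a[2],a[2]*0])]))
E
```

```text
{'time': 4.75, 'qpos': [-0.6742, 0.2723, 1.3286, 0.0008, 1.5418, -0.5834], 'tool_pos': [0.4493, -0.2609, 0.4], 'tool_rot': [-3.1411, -0.0013, 1.48], 'opening': 0.0602, 'contact_force': [0.4486, 0.3635, 0.8536]}
side [([390.0, 207.0], 87), ([357.0, 268.0], 23), ([368.0, 277.0], 26), ([378.0, 286.0], 31), ([288.0, 327.0], 41), ([299.0, 338.0], 47), ([309.0, 349.0], 50)]
top [([300.0, 168.0], 161), ([364.0, 170.0], 149), ([379.0, 260.0], 62), ([396.0, 262.0], 59), ([369.0, 374.0], 63), ([388.0, 376.0], 69), ([405.0, 378.0], 67)]
wrist [([584.0, 25.0], 557), ([596.0, 143.0], 577), ([206.0, 178.0], 287), ([432.0, 178.0], 280), ([208.0, 213.0], 288), ([431.0, 213.0], 282), ([210.0, 246.0], 271), ([429.0, 246.0], 256)]
wrist [([0.4517, -0.2609, 0.2547], 0.56)]
side [([0.447, -0.2603, 0.2539], 0.65), ([0.447, -0.2624, 0.0533], 0.23)]
```

View pics/m2.png

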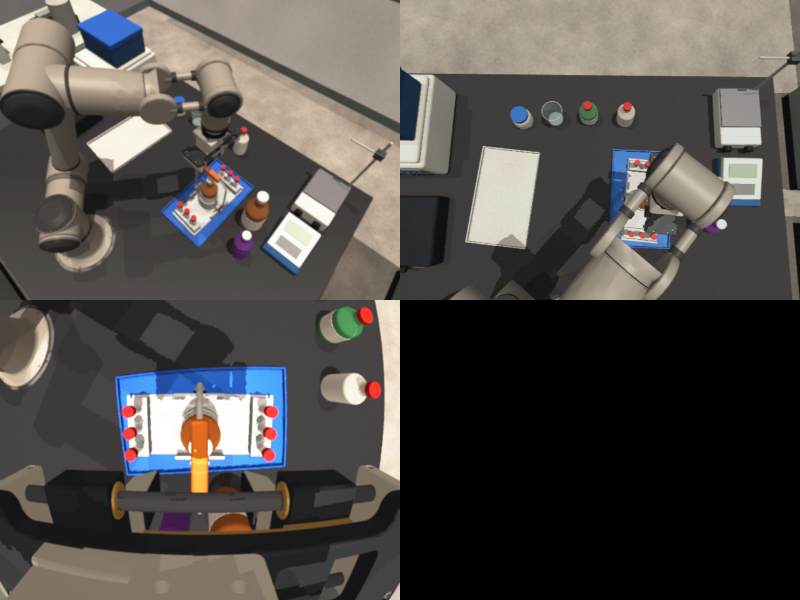

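Request:
arm_command([
  {"x":0,"y":0,"z":30,"rx":0,"ry":0,"rz":0},
  {"x":0,"y":0,"z":60,"rx":0,"ry":0,"rz":0},
  {"x":0,"y":0,"z":85,"rx":0,"ry":0,"rz":0},
  {"x":0,"y":0,"z":98,"rx":0,"ry":0,"rz":0},
  {"x":0,"y":0,"z":98,"rx":0,"ry":0,"rz":0},
  {"x":0,"y":0,"z":98,"rx":0,"ry":0,"rz":0},
])

```text
time: 5.6
tool_pos: [0.4493, -0.2623, 0.3029]
tool_rot: [3.141, 0.0, 1.479]
contact_force: [0.4, 0.6, -0.6]
opening: 0.0598
grip_force: 0.0
```

Request:
arm_command([
  {"x":0,"y":0,"z":0,"rx":0,"ry":0,"rz":0},
  {"x":0,"y":0,"z":0,"rx":0,"ry":0,"rz":0},
  {"x":0,"y":0,"z":0,"rx":0,"ry":0,"rz":0},
  {"x":0,"y":0,"z":0,"rx":0,"ry":0,"rz":0},
  {"x":0,"y":0,"z":0,"rx":0,"ry":0,"rz":0},
  {"x":0,"y":0,"z":0,"rx":0,"ry":0,"rz":0},
  {"x":0,"y":0,"z":0,"rx":0,"ry":0,"rz":0},
  {"x":0,"y":0,"z":0,"rx":0,"ry":0,"rz":0},
], hand=10, squeeze=40)

```text
time: 6.4
tool_pos: [0.4489, -0.2626, 0.3023]
tool_rot: [-3.141, -0.0, 1.479]
contact_force: [-0.2, 0.4, 1.0]
opening: 0.0179
grip_force: 40.0
```

```bash
python3 - <<'E'
from h import *
s=observe(); print({k:np.round(s[k],4).tolist() for k in('time','tool_pos','tool_rot','opening','grip_force','contact_force','torque')})
ps={n:cam(n,n+'3') for n in('side','wrist')}
for n,p in ps.items(): print(n,[(np.round(c,1).tolist(),int(a)) for c,a in blobs(p,*RED)])
p=ps['wrist'];R=cv2.Rodrigues(np.array(p['rvec']))[0]; s=observe()
from scipy.spatial.transform import Rotation as Ro
Rt=Ro.from_euler('xyz',s['tool_rot']).as_matrix()
print('cam pos in tool',Rt.T@(-R.T@np.array(p['tvec']).ravel()-s['tool_pos'])); print('cam axes in tool (rows)',np.round(R@Rt,4))
E
```

```text
{'time': 6.4, 'tool_pos': [0.4489, -0.2626, 0.3023], 'tool_rot': [-3.1414, -0.0, 1.4786], 'opening': 0.0179, 'grip_force': 40.0, 'contact_force': [-0.2432, 0.3985, 1.0151], 'torque': [-0.071, 0.2992, 0.0212]}
side [([389.8, 207.6], 96), ([357.5, 269.0], 14), ([367.5, 277.1], 28), ([378.4, 286.4], 32), ([288.5, 327.3], 39), ([298.6, 337.9], 48), ([309.3, 349.1], 51)]
wrist [([634.2, 7.0], 175), ([170.4, 187.7], 578), ([467.7, 187.2], 538), ([173.6, 232.6], 574), ([464.0, 231.9], 507), ([459.0, 269.2], 241), ([178.2, 269.8], 276)]
cam pos in tool [ 6.76208344e-02  6.72308006e-05 -9.34743924e-02]
cam axes in tool (rows) [[-3.000e-04  1.000e+00 -0.000e+00]
 [-9.672e-01 -3.000e-04 -2.541e-01]
 [-2.541e-01 -0.000e+00  9.672e-01]]
```

```bash
cat > m.py <<'E'
from h import *
from scipy.optimize import least_squares
from scipy.spatial.transform import Rotation as Ro
K=np.array([371.6,320.2,239.9]); CT=np.array([.0676,0,-.0935])      # camera in tool frame
CR=np.array([[0,1,0],[-.9672,0,-.2541],[-.2541,0,.9672]])
def proj(X):                                   # tool-frame points -> fisheye pixels
    c=(X-CT)@CR.T; r=np.hypot(c[:,0],c[:,1]); t=np.arctan2(r,c[:,2])
    return K[1:]+K[0]*t[:,None]*c[:,:2]/r[:,None]
def caps(par,th,dz=0,off=np.zeros(3)):         # order: left row1, right row1, left row2, right row2
    y1,y2,a,h,oy=par; z0=.246+dz
    C=np.array([[-a,y1],[a,y1],[-a,y2],[a,y2]])+[oy,0]
    c,s=np.cos(th),np.sin(th)
    xx=C[:,0]*c+h*s; zz=-C[:,0]*s+h*c          # carrier x,z after lean th about y
    return np.c_[C[:,1],xx,z0-zz]+off
E
cat > cal.py <<'E'
from m import *
A=np.array([[170.4,187.7],[467.7,187.2],[173.6,232.6],[464.0,231.9]])
w=cv2.imread('pics/wrist2.png'); b=sorted([tuple(c) for c,a in blobs({'pixels':w},*RED) if 190<c[0]<450],key=lambda c:(round(c[1]/30),c[0]))
B=np.array(b[:4]); print(B)
f=lambda q:np.r_[(proj(caps(q[:5],q[5]))-A).ravel(),(proj(caps(q[:5],q[5],.0977,np.array([q[6],q[7],0])))-B).ravel(),(q[2]-.1195)*300, q[5]*300,(q[3]-.055)*100]
r=least_squares(f,[.038,0,.1195,.055,0,0,0,0]); print(np.round(r.x,4),np.round(r.fun,2)); np.save('cap.npy',r.x[:5])
E
python3 cal.py
```

```text
[[206.02090592 178.19860627]
 [432.49642857 178.39285714]
 [207.70486111 212.93402778]
 [430.68085106 213.06028369]]
[ 3.710e-02 -0.000e+00  1.194e-01  5.750e-02 -1.200e-03  2.000e-04
 -2.300e-03  1.000e-04] [-0.07 -0.25 -0.21  0.14  0.19 -0.28  0.07  0.38 -0.15  0.21  0.08 -0.06
 -0.02  0.01  0.1  -0.15 -0.03  0.07  0.25]
```

```bash
cat >> m.py <<'E'
PAR=np.load('cap.npy'); CX=np.array([np.cos(-.092),np.sin(-.092),0])
def shot():
    """-> time, tool lean phi, carrier world lean, tool pos, rms"""
    s=observe(); p=read_camera('wrist')
    b=[(c,a) for c,a in blobs(p,*RED,amin=150)]
    def res(q):
        X=proj(caps(PAR,q[0],q[1],np.array([q[2],0,0])))
        return X
    X=res([shot.th,0,0]); m=[]
    for x in X:
        c=min((c for c,a in b),key=lambda c:np.hypot(*(c-x)),default=x+99); m.append(c if np.hypot(*(c-x))<22 else x*np.nan)
    m=np.array(m); ok=~np.isnan(m[:,0])
    r=least_squares(lambda q:np.r_[(res(q)-m)[ok].ravel(),q[1]*200,q[2]*200],[shot.th,0,0]); shot.th=r.x[0]
    Rt=Ro.from_euler('xyz',s['tool_rot']).as_matrix(); phi=np.arcsin(-Rt[:,2]@CX)
    return s['time'],phi,phi+r.x[0],np.array(s['tool_pos']),np.sqrt(np.mean(r.fun**2)),int(ok.sum())
shot.th=0.
E
python3 - <<'E'
from m import *
for i in range(2): print(shot())
E
```

```text
(6.5, np.float64(0.0001684795881583184), np.float64(0.009051690221576404), array([ 0.44892372, -0.26264322,  0.30224926]), np.float64(0.11715953815777236), 4)
(6.55, np.float64(0.0001352119670337604), np.float64(0.008706248862669581), array([ 0.44892786, -0.26263422,  0.30224438]), np.float64(0.12739171501510216), 4)
```

Request:
arm_command([
  {"x":0,"y":0,"z":-7,"rx":0,"ry":0,"rz":0},
  {"x":0,"y":0,"z":-12,"rx":0,"ry":0,"rz":0},
])

```text
time: 6.8
tool_pos: [0.4488, -0.2623, 0.3136]
tool_rot: [-3.14, -0.002, 1.479]
contact_force: [0.2, 0.6, -8.1]
opening: 0.0178
grip_force: 40.0
```

```bash
python3 - <<'E'
from m import *
for i in range(9):
    t,ph,th,p,e,n=shot(); print(round(t,3),round(ph,4),round(th,4),round(p[2],4),round(e,2),n)
E
```

```text
6.8 0.0019 0.0199 0.3136 0.06 4
6.85 0.0002 0.0212 0.3146 0.08 4
6.9 -0.0004 0.0296 0.3144 0.08 4
6.95 0.0001 0.0358 0.314 0.1 4
7.0 0.0005 0.0427 0.3138 0.12 4
7.05 0.0008 0.0527 0.3137 0.17 4
7.1 0.0008 0.0614 0.3137 0.23 4
7.15 0.0008 0.074 0.3137 0.31 4
7.2 0.0005 0.0811 0.3139 0.3 4
```

```bash
cat > ctl.py <<'E'
from m import *
import json,sys
J,G,KS,D,MH,L,TAU=.0069,.0755,.05,.0015,.0077,.246,.04
Z0=.0088; DT=.01
def step(x,ph,phd,a):      # x=[th,om,b]
    th,om,b=x; acc=(G*th-KS*(th-ph-b)-D*(om-phd)-MH*a)/J
    return np.array([th+DT*om+.5*DT*DT*acc,om+DT*acc,b])
F=np.column_stack([step(e,0,0,0) for e in np.eye(3)])
def advance(st,rows,P=None):
    """st: x, ph, v (actual pivot speed), cmd [phi,X,Y,Z]; rows: [dur,phi,X,Y,Z]; yields after each row"""
    x,ph,v,cmd=np.array(st['x']),st['ph'],st['v'],np.array(st['cmd'])
    P=np.array(st['P']); tr=[]
    for r in rows:
        n=int(round(r[0]/DT)); tgt=np.array(r[1:]); vc=(tgt[1]-cmd[1])/r[0]
        for i in range(n):
            pc=cmd[0]+(tgt[0]-cmd[0])*(i+1)/n
            phd=(pc-ph)/TAU*(1-np.exp(-DT/TAU))*TAU/DT; a=(vc-v)/TAU*.88
            x=step(x,ph+phd*DT/2,phd,a); ph+=phd*DT; v+=a*DT
            P=F@P@F.T+np.diag([0,(.08**2)*DT,(.006**2)*DT])
        cmd=tgt; tr.append(np.r_[x,ph])
    return dict(x=x.tolist(),ph=ph,v=v,cmd=cmd.tolist(),P=P.tolist()),np.array(tr)
def update(st,th,phm,s=.002):
    P=np.array(st['P']); x=np.array(st['x']); Kg=P[:,0]/(P[0,0]+s*s); x=x+Kg*(th-x[0])
    st['P']=(P-np.outer(Kg,P[0])).tolist(); st['x']=x.tolist(); st['ph']=phm; return st
def plan(st,n,path,pmax=.35):
    """path: n rows [X,Y,Z]; choose phi per row"""
    c0=st['cmd']; b=st['x'][2]; T=8
    def cost(u):
        ph=np.r_[u,[u[-1]]*T]; X=[p for p in path]+[path[-1]]*T
        _,tr=advance(st,[[.1,f,*q] for f,q in zip(ph,X)])
        return np.r_[tr[:,0]*6,tr[n-1:n+2,:2].ravel()*12,tr[-1,0]*10,np.diff(np.r_[c0[0],u])*1.5,(u+b)*.5]
    return least_squares(cost,np.full(n,c0[0]),bounds=(-pmax,pmax)).x
def rows(st,ph,path):
    f0,X0,Y0,Z0_=st['cmd']; out=[]
    for f,(X,Y,Z) in zip(ph,path):
        dx=X-X0+L*(np.sin(f)-np.sin(f0)); dz=Z-Z0_+L*(np.cos(f)-np.cos(f0)); dy=Y-Y0
        out.append([dy*1e3,(dx*np.cos(f0)-dz*np.sin(f0))*1e3,-(dx*np.sin(f0)+dz*np.cos(f0))*1e3,np.degrees(f-f0)])
    return np.round(np.array(out),1)
def show(R): print('['+', '.join('{"x": %g, "y": %g, "z": %g, "rx": %g, "ry": 0, "rz": 0}'%tuple(r+0) for r in R)+']')
E
python3 - <<'E'
from ctl import *
t=np.arange(9)*.05; y=np.array([.0199,.0212,.0296,.0358,.0427,.0527,.0614,.074,.0811])-Z0
for n in (7,8):
    def f(q):
        st=dict(x=[q[0],q[1],q[2]],ph=0.,v=0.,cmd=[0,0,0,0],P=np.eye(3)); tr=advance(st,[[.05,0,0,0,0]]*(n-1))[1]
        return np.r_[q[0],tr[:,0]]-y[:n]
    r=least_squares(f,[0,0,0]); print(np.round(r.x,4),np.round(r.fun*1e3,1),np.sqrt(np.diag(np.linalg.inv(r.jac.T@r.jac)))*.0015)
E
```

```text
[0.01   0.08   0.0517] [-1.1  2.1 -0.8 -0.4  0.4 -0.8  0.5] [0.00131379 0.02086014 0.01825211]
[0.0101 0.0769 0.055 ] [-1.   2.1 -0.8 -0.5  0.3 -0.7  0.8 -0.2] [0.00126853 0.01728597 0.0129498 ]
```

Request:
arm_command([
  {"x":0,"y":0,"z":3,"rx":0,"ry":0,"rz":0},
  {"x":0,"y":0,"z":6,"rx":0,"ry":0,"rz":0},
  {"x":0,"y":0,"z":9,"rx":0,"ry":0,"rz":0},
  {"x":0,"y":0,"z":11,"rx":0,"ry":0,"rz":0},
  {"x":0,"y":0,"z":12,"rx":0,"ry":0,"rz":0},
  {"x":0,"y":0,"z":12,"rx":0,"ry":0,"rz":0},
])

```text
time: 7.85
tool_pos: [0.4491, -0.2626, 0.3023]
tool_rot: [3.141, 0.0, 1.479]
contact_force: [0.2, -0.3, -7.0]
opening: 0.0177
grip_force: 40.0
```

```bash
cat > look.py <<'E'
from ctl import *
for i in range(int(sys.argv[1])):
    t,ph,th,p,e,n=shot(); print(round(t,3),round(ph,4),round(th-Z0,4),round(p[2],4),round(e,2),n,np.round(observe()['contact_force'],1),np.round(observe()['torque'],2))
E
python3 look.py 3
```

```text
7.85 -0.0003 0.0016 0.3023 0.18 4 [-0.3  0.9 -5.9] [0.   0.08 0.01]
7.9 -0.0003 0.0016 0.3023 0.15 4 [-0.5  0.7 -6.8] [-0.02  0.1   0.04]
7.95 -0.0003 0.0011 0.3023 0.16 4 [-0.5  0.7 -5.7] [0.02 0.12 0.06]
```

Request:
arm_command([
  {"x":0,"y":-5,"z":0.3,"rx":-1.16,"ry":0,"rz":0},
  {"x":0,"y":-11,"z":0.6,"rx":-2.56,"ry":0,"rz":0},
  {"x":0,"y":-16,"z":1.0,"rx":-3.72,"ry":0,"rz":0},
  {"x":0,"y":-16,"z":1.0,"rx":-3.72,"ry":0,"rz":0},
  {"x":0,"y":-16,"z":1.0,"rx":-3.72,"ry":0,"rz":0},
  {"x":0,"y":-16,"z":-6,"rx":-3.72,"ry":0,"rz":0},
  {"x":0,"y":-16,"z":-12,"rx":-3.72,"ry":0,"rz":0},
], squeeze=60)

```text
time: 8.7
tool_pos: [0.433, -0.2612, 0.314]
tool_rot: [3.078, -0.001, 1.479]
contact_force: [-1.0, 0.6, -7.9]
opening: 0.0174
grip_force: 60.0
```

```bash
python3 look.py 10
```

```text
8.7 -0.0633 0.001 0.314 0.16 4 [ 0.6  0.1 -7.3] [-0.03  0.17  0.04]
8.75 -0.0652 0.0011 0.3152 0.23 4 [-0.1  0.  -8.3] [-0.24  0.19 -0.02]
8.8 -0.0658 0.0038 0.3148 0.31 4 [-0.6 -0.5 -8.2] [-0.03  0.27 -0.  ]
8.85 -0.0653 0.0023 0.3144 0.22 4 [ 0.2  0.5 -8.5] [-0.07  0.33 -0.03]
8.9 -0.0646 0.0021 0.314 0.16 4 [ 0.   0.9 -7.6] [-0.04  0.28  0.03]
8.95 -0.0642 0.0034 0.3138 0.17 4 [-0.1 -0.4 -8. ] [-0.05  0.32 -0.02]
9.0 -0.0641 0.005 0.3138 0.16 4 [-0.7  0.2 -8.4] [-0.07  0.25 -0.05]
9.05 -0.0641 0.0056 0.3138 0.17 4 [ 0.3 -0.  -8.5] [-0.05  0.28  0.07]
9.1 -0.0643 0.0065 0.3138 0.16 4 [-0.5  0.3 -8.2] [-0.03  0.27 -0.  ]
9.15 -0.0644 0.0078 0.3139 0.18 4 [ 0.5  0.2 -8.2] [-0.12  0.31 -0.02]
```

```bash
cat > cycle.py <<'E'
# usage: cycle.py shots rows X Y Z [init]
from ctl import *
ns,n=int(sys.argv[1]),int(sys.argv[2]); tgt=np.array([float(v) for v in sys.argv[3:6]])
if len(sys.argv)>6:
    st=dict(x=[.0085,.022,.072],ph=-.0645,v=0.,cmd=[-.065,0,0,.012],P=np.diag([1e-6,.01**2,.006**2]).tolist()); 
else:
    d=json.load(open('st.json')); st,_=advance(d['st'],d['rows']); dt=observe()['time']-d['t']-.1*len(d['rows'])
    if abs(dt)>.011: print('TIME GAP',dt)
    pred=st['x'][0]; shot.th=st['x'][0]-st['ph']+Z0
for i in range(ns):
    t,ph,th,p,e,k=shot(); th-=Z0
    print('t %.2f phi %.4f(%.4f) th %.4f(%.4f) z %.3f e %.2f n%d'%(t,ph,st['ph'],th,st['x'][0],p[2],e,k))
    if k>=3 and e<1.5: st=update(st,th,ph)
    st,_=advance(st,[[.05,*st['cmd']]])
c=np.array(st['cmd'][1:]); s=np.arange(1,n+1)/n; s=s*s*(3-2*s)
path=[(c+(tgt-c)*q).tolist() for q in s]
ph=np.round(plan(st,n,path),4); _,tr=advance(st,[[.1,f,*q] for f,q in zip(ph,path)])
print('x',np.round(st['x'],4),'phi',ph,'pred th',np.round(tr[:,0],3),'om',np.round(tr[-1,1],3))
show(rows(st,ph,path))
json.dump(dict(st=st,rows=[[.1,float(f),*q] for f,q in zip(ph,path)],t=observe()['time']),open('st.json','w'))
E
python3 cycle.py 1 6 0 0 0.05 init
```

```text
t 9.20 phi -0.0645(-0.0645) th 0.0075(0.0085) z 0.314 e 0.17 n4
x [0.0095 0.0259 0.072 ] phi [-0.1302 -0.1213 -0.0844 -0.0497 -0.0391 -0.0723] pred th [0.012 0.011 0.008 0.004 0.002 0.001] om -0.002
[{"x": 0, "y": -15.8, "z": -2.3, "rx": -3.7, "ry": 0, "rz": 0}, {"x": 0, "y": -13.2, "z": -9.4, "rx": -3.2, "ry": 0, "rz": 0}, {"x": 0, "y": -3.5, "z": -18.9, "rx": -1.1, "ry": 0, "rz": 0}, {"x": 0, "y": 5.6, "z": -28.1, "rx": 0.9, "ry": 0, "rz": 0}, {"x": 0, "y": 8.7, "z": -35, "rx": 1.5, "ry": 0, "rz": 0}, {"x": 0, "y": 0.7, "z": -37.9, "rx": -0.4, "ry": 0, "rz": 0}]
```

Request:
arm_command([
  {"x":0,"y":-15.8,"z":-2.3,"rx":-3.7,"ry":0,"rz":0},
  {"x":0,"y":-13.2,"z":-9.4,"rx":-3.2,"ry":0,"rz":0},
  {"x":0,"y":-3.5,"z":-18.9,"rx":-1.1,"ry":0,"rz":0},
  {"x":0,"y":5.6,"z":-28.1,"rx":0.9,"ry":0,"rz":0},
  {"x":0,"y":8.7,"z":-35,"rx":1.5,"ry":0,"rz":0},
  {"x":0,"y":0.7,"z":-37.9,"rx":-0.4,"ry":0,"rz":0},
])

```text
time: 9.85
tool_pos: [0.4333, -0.2614, 0.3529]
tool_rot: [3.068, 0.001, 1.48]
contact_force: [1.7, -1.1, -7.6]
opening: 0.0178
grip_force: 60.0
```

```bash
python3 cycle.py 3 6 0 0 0.055
```

```text
t 9.85 phi -0.0736(-0.0619) th -0.0331(0.0009) z 0.353 e 0.55 n4
t 9.90 phi -0.0745(-0.0727) th -0.0386(-0.0379) z 0.353 e 0.17 n4
t 9.95 phi -0.0721(-0.0729) th -0.0404(-0.0438) z 0.353 e 0.31 n4
x [-0.0462 -0.097   0.0704] phi [ 0.178   0.129  -0.0285 -0.1715 -0.2112 -0.0693] pred th [-0.054 -0.05  -0.034 -0.017 -0.006 -0.004] om 0.006
[{"x": 0, "y": 61, "z": 7.3, "rx": 14.3, "ry": 0, "rz": 0}, {"x": 0, "y": 49.3, "z": 3.7, "rx": 11.5, "ry": 0, "rz": 0}, {"x": 0, "y": 11, "z": -2.3, "rx": 2.5, "ry": 0, "rz": 0}, {"x": 0, "y": -24.1, "z": -2.5, "rx": -5.7, "ry": 0, "rz": 0}, {"x": 0, "y": -33.7, "z": -2.2, "rx": -8, "ry": 0, "rz": 0}, {"x": 0, "y": 1.1, "z": -5, "rx": 0.2, "ry": 0, "rz": 0}]
```

```bash
python3 - <<'E'
s=open('ctl.py').read()
a=s.index("        return np.r_[tr[:,0]*6"); b=s.index("    return least_squares(cost")
s=s[:a]+"        return np.r_[tr[:,0]*3,(tr[n-1:n+3,0]+tr[n-1:n+3,1]/1.92)*10,tr[n-1:,1]*2,np.diff(np.r_[c0[0],u])*3,(u+b)*1.,(u[-1]+b)*4]\n"+s[b:]
open('ctl.py','w').write(s)
E
cat > replan.py <<'E'
# usage: replan.py n X Y Z [om]
from ctl import *
n=int(sys.argv[1]); tgt=np.array([float(v) for v in sys.argv[2:5]])
d=json.load(open('st.json')); st=d['st']
if len(sys.argv)>5: st['x'][1]=float(sys.argv[5])
c=np.array(st['cmd'][1:]); s=np.arange(1,n+1)/n; s=s*s*(3-2*s)
path=[(c+(tgt-c)*q).tolist() for q in s]
ph=np.round(plan(st,n,path),4); _,tr=advance(st,[[.1,f,*q] for f,q in zip(ph,path)])
print('x',np.round(st['x'],4),'phi',ph,'pred th',np.round(tr[:,0],3),'om',np.round(tr[-1,1],3))
show(rows(st,ph,path))
json.dump(dict(st=st,rows=[[.1,float(f),*q] for f,q in zip(ph,path)],t=d['t']),open('st.json','w'))
E
python3 replan.py 5 0 0 .055 -.085
```

```text
x [-0.0462 -0.085   0.0704] phi [ 0.0301  0.0502  0.0243 -0.0219 -0.0701] pred th [-0.054 -0.058 -0.056 -0.05  -0.042] om 0.078
[{"x": 0, "y": 25.2, "z": 0.8, "rx": 5.9, "ry": 0, "rz": 0}, {"x": 0, "y": 30.2, "z": 0.1, "rx": 7, "ry": 0, "rz": 0}, {"x": 0, "y": 24, "z": -2.1, "rx": 5.5, "ry": 0, "rz": 0}, {"x": 0, "y": 12.7, "z": -4.2, "rx": 2.9, "ry": 0, "rz": 0}, {"x": 0, "y": 0.9, "z": -5, "rx": 0.1, "ry": 0, "rz": 0}]
```

Request:
arm_command([
  {"x":0,"y":25.2,"z":0.8,"rx":5.9,"ry":0,"rz":0},
  {"x":0,"y":30.2,"z":0.1,"rx":7,"ry":0,"rz":0},
  {"x":0,"y":24,"z":-2.1,"rx":5.5,"ry":0,"rz":0},
  {"x":0,"y":12.7,"z":-4.2,"rx":2.9,"ry":0,"rz":0},
  {"x":0,"y":0.9,"z":-5,"rx":0.1,"ry":0,"rz":0},
])

```text
time: 10.5
tool_pos: [0.4311, -0.2608, 0.3573]
tool_rot: [3.068, 0.001, 1.479]
contact_force: [-0.4, -0.7, -7.8]
opening: 0.0174
grip_force: 60.0
```

```bash
python3 cycle.py 3 5 0 0 0.055
```

```text
t 10.50 phi -0.0738(-0.0532) th -0.0771(-0.0419) z 0.357 e 0.54 n4
t 10.55 phi -0.0753(-0.0712) th -0.0713(-0.0784) z 0.358 e 0.50 n4
t 10.60 phi -0.0719(-0.0716) th -0.0765(-0.0736) z 0.358 e 0.38 n4
x [-0.0773 -0.0421  0.0678] phi [ 0.0482  0.068   0.0351 -0.0182 -0.0683] pred th [-0.082 -0.082 -0.076 -0.066 -0.055] om 0.105
[{"x": 0, "y": 29, "z": 1.7, "rx": 6.8, "ry": 0, "rz": 0}, {"x": 0, "y": 33.9, "z": 2.3, "rx": 7.9, "ry": 0, "rz": 0}, {"x": 0, "y": 25.8, "z": 1.4, "rx": 6, "ry": 0, "rz": 0}, {"x": 0, "y": 12.8, "z": 0.3, "rx": 3, "ry": 0, "rz": 0}, {"x": 0, "y": 0.4, "z": 0, "rx": 0.1, "ry": 0, "rz": 0}]
```

```bash
sed -i 's/MH,L,TAU=.0069,.0755,.05,.0015,.0077,.246,.04/MH,L,TAU=.0069,.0765,.05,.0015,.0077,.246,.015/; s/(.006\*\*2)\*DT/(.02**2)*DT/' ctl.py
python3 - <<'E'
import json
d=json.load(open('st.json')); d['st']['x'][2]=.05; d['st']['P'][2][2]=max(d['st']['P'][2][2],.015**2); json.dump(d,open('st.json','w'))
E
python3 replan.py 5 0 0 .055
```

```text
x [-0.0773 -0.0421  0.05  ] phi [ 0.0589  0.0856  0.0562  0.0031 -0.0497] pred th [-0.081 -0.081 -0.074 -0.063 -0.052] om 0.101
[{"x": 0, "y": 31.6, "z": 2, "rx": 7.4, "ry": 0, "rz": 0}, {"x": 0, "y": 38.1, "z": 3, "rx": 8.9, "ry": 0, "rz": 0}, {"x": 0, "y": 31, "z": 2, "rx": 7.2, "ry": 0, "rz": 0}, {"x": 0, "y": 18, "z": 0.7, "rx": 4.2, "ry": 0, "rz": 0}, {"x": 0, "y": 5, "z": 0.1, "rx": 1.2, "ry": 0, "rz": 0}]
```

Request:
arm_command([
  {"x":0,"y":31.6,"z":2,"rx":7.4,"ry":0,"rz":0},
  {"x":0,"y":38.1,"z":3,"rx":8.9,"ry":0,"rz":0},
  {"x":0,"y":31,"z":2,"rx":7.2,"ry":0,"rz":0},
  {"x":0,"y":18,"z":0.7,"rx":4.2,"ry":0,"rz":0},
  {"x":0,"y":5,"z":0.1,"rx":1.2,"ry":0,"rz":0},
])

```text
time: 11.15
tool_pos: [0.4372, -0.2615, 0.3572]
tool_rot: [3.09, 0.0, 1.479]
contact_force: [0.3, -0.0, -7.9]
opening: 0.0176
grip_force: 60.0
```

```bash
python3 cycle.py 3 5 0 0 0.055
```

```text
t 11.15 phi -0.0513(-0.0441) th -0.0658(-0.0522) z 0.357 e 0.58 n4
t 11.20 phi -0.0527(-0.0498) th -0.0529(-0.0632) z 0.358 e 0.45 n4
t 11.25 phi -0.0495(-0.0498) th -0.0507(-0.0499) z 0.358 e 0.32 n4
x [-0.0451  0.1055  0.0624] phi [-0.0588 -0.0699 -0.0775 -0.0771 -0.0642] pred th [-0.035 -0.027 -0.02  -0.015 -0.012] om 0.027
[{"x": 0, "y": -2.2, "z": 0, "rx": -0.5, "ry": 0, "rz": 0}, {"x": 0, "y": -5, "z": 0.1, "rx": -1.2, "ry": 0, "rz": 0}, {"x": 0, "y": -6.8, "z": 0.1, "rx": -1.6, "ry": 0, "rz": 0}, {"x": 0, "y": -6.7, "z": 0.1, "rx": -1.6, "ry": 0, "rz": 0}, {"x": 0, "y": -3.6, "z": 0, "rx": -0.8, "ry": 0, "rz": 0}]
```

Request:
arm_command([
  {"x":0,"y":-2.2,"z":0,"rx":-0.5,"ry":0,"rz":0},
  {"x":0,"y":-5,"z":0.1,"rx":-1.2,"ry":0,"rz":0},
  {"x":0,"y":-6.8,"z":0.1,"rx":-1.6,"ry":0,"rz":0},
  {"x":0,"y":-6.7,"z":0.1,"rx":-1.6,"ry":0,"rz":0},
  {"x":0,"y":-3.6,"z":0,"rx":-0.8,"ry":0,"rz":0},
])

```text
time: 11.8
tool_pos: [0.4331, -0.2612, 0.3573]
tool_rot: [3.079, -0.0, 1.478]
contact_force: [0.2, 0.1, -7.9]
opening: 0.0174
grip_force: 60.0
```

```bash
sed -i 's/st=update(st,th,ph)/st=update(st,th,ph,.002+.02*max(0,e-.25))/' cycle.py; python3 cycle.py 3 5 0 0 0.055
```

```text
t 11.80 phi -0.0624(-0.0656) th 0.0226(-0.0123) z 0.357 e 0.22 n4
t 11.85 phi -0.0619(-0.0641) th 0.0295(0.0295) z 0.357 e 0.22 n4
t 11.90 phi -0.0630(-0.0641) th 0.0407(0.0368) z 0.357 e 0.22 n4
x [0.049  0.195  0.0815] phi [-0.2333 -0.2742 -0.2402 -0.1679 -0.0838] pred th [0.067 0.076 0.075 0.066 0.055] om -0.103
[{"x": 0, "y": -41.4, "z": 3.5, "rx": -9.7, "ry": 0, "rz": 0}, {"x": 0, "y": -51.3, "z": 5.4, "rx": -12, "ry": 0, "rz": 0}, {"x": 0, "y": -43.1, "z": 3.8, "rx": -10.1, "ry": 0, "rz": 0}, {"x": 0, "y": -25.5, "z": 1.3, "rx": -5.9, "ry": 0, "rz": 0}, {"x": 0, "y": -4.8, "z": 0, "rx": -1.1, "ry": 0, "rz": 0}]
```

```bash
cat > fit.py <<'E'
import numpy as np
from scipy.optimize import minimize
moves={9.25:[-.065,-.1302,-.1213,-.0844,-.0497,-.0391,-.0723],10.0:[-.0723,.0301,.0502,.0243,-.0219,-.0701],10.65:[-.0701,.0589,.0856,.0562,.0031,-.0497],11.3:[-.0497,-.0588,-.0699,-.0775,-.0771,-.0642]}
T=[8.8,9.25];Ph=[-.065,-.065]
for t,m in moves.items():
    T+=[t+.1*i+1e-6 for i in range(len(m))]; Ph+=m
obs=[(8.85,.0023),(8.9,.0021),(8.95,.0034),(9.0,.005),(9.05,.0056),(9.1,.0065),(9.15,.0078),(9.2,.0075),(9.85,-.0331),(9.9,-.0386),(9.95,-.0404),(10.5,-.0771),(10.55,-.0713),(10.6,-.0765),(11.15,-.0658),(11.2,-.0529),(11.25,-.0507),(11.8,.0226),(11.85,.0295),(11.9,.0407)]
hard={9.85,10.5,11.15,10.55,11.2}
def nll(q,ret=False):
    G,k,b,lag,c,lqa,lqb=q; J=.0069; D=.0015; dt=.01
    x=np.array([.0025,0,b]); P=np.diag([1e-6,.03**2,.02**2]); F=np.array([[1,dt,0],[(G-k)/J*dt,1-D/J*dt,k/J*dt],[0,0,1]])
    Q=np.diag([0,np.exp(2*lqa)*dt,np.exp(2*lqb)*dt]); t=8.85; out=0; inn=[]; php=-.065
    for to,y in obs:
        while t<to-.005:
            t+=dt; ph=np.interp(t-lag,T,Ph); x=F@x+np.array([c*(ph-php),k/J*ph*dt,0]); php=ph; P=F@P@F.T+Q
        s=.006 if to in hard else .0015
        S=P[0,0]+s*s; e=y-x[0]; out+=.5*(e*e/S+np.log(S)); inn.append((to,round(e,4),round(S**.5,4))); Kg=P[:,0]/S; x=x+Kg*e; P=P-np.outer(Kg,P[0])
    if ret: return inn,x
    return out+.5*((G-.0755)/.006)**2+.5*((k-.05)/.008)**2+.5*(lag/.03)**2+.5*(c/.2)**2+.5*((lqa+3)/1)**2+.5*((lqb+4)/1)**2+.5*((b-.06)/.03)**2
q0=[.0755,.05,.06,.01,0,-3,-4]
r=minimize(nll,q0,method='Nelder-Mead',options=dict(maxiter=3000,maxfev=3000)); print(nll(q0),r.fun,np.round(r.x,4)); i,x=nll(r.x,True); print(i,np.round(x,4))
E
python3 fit.py
```

```text
-99.64037017175845 -100.58644262846164 [ 0.0757  0.0475  0.0591  0.0084 -0.0475 -3.6274 -4.2549]
[(8.85, np.float64(-0.0002), np.float64(0.0018)), (8.9, np.float64(-0.0003), np.float64(0.0023)), (8.95, np.float64(0.0014), np.float64(0.0027)), (9.0, np.float64(0.0018), np.float64(0.0025)), (9.05, np.float64(0.0005), np.float64(0.0025)), (9.1, np.float64(0.0001), np.float64(0.0025)), (9.15, np.float64(0.0003), np.float64(0.0025)), (9.2, np.float64(-0.0015), np.float64(0.0025)), (9.85, np.float64(-0.0205), np.float64(0.0339)), (9.9, np.float64(-0.0007), np.float64(0.0071)), (9.95, np.float64(0.0045), np.float64(0.0025)), (10.5, np.float64(0.0048), np.float64(0.0249)), (10.55, np.float64(0.0077), np.float64(0.0091)), (10.6, np.float64(0.0001), np.float64(0.0056)), (11.15, np.float64(0.0076), np.float64(0.0243)), (11.2, np.float64(0.0082), np.float64(0.0091)), (11.25, np.float64(0.0004), np.float64(0.0056)), (11.8, np.float64(0.0258), np.float64(0.0236)), (11.85, np.float64(-0.0005), np.float64(0.0025)), (11.9, np.float64(0.003), np.float64(0.0024))] [0.0395 0.1833 0.0892]
```

```bash
sed -i 's/(.08\*\*2)\*DT,(.02\*\*2)/(.04**2)*DT,(.015**2)/; s/u\])\*3,/u])*3,/; s/np.diff(np.r_\[c0\[0\],u\])\*3/np.diff(np.r_[c0[0],u])*4/' ctl.py; python3 replan.py 5 0 0 .055 .187
```

```text
x [0.049  0.187  0.0815] phi [-0.2165 -0.2637 -0.2417 -0.1767 -0.0879] pred th [0.066 0.076 0.076 0.068 0.057] om -0.1
[{"x": 0, "y": -37.3, "z": 2.8, "rx": -8.7, "ry": 0, "rz": 0}, {"x": 0, "y": -48.8, "z": 4.9, "rx": -11.4, "ry": 0, "rz": 0}, {"x": 0, "y": -43.4, "z": 3.9, "rx": -10.2, "ry": 0, "rz": 0}, {"x": 0, "y": -27.6, "z": 1.6, "rx": -6.4, "ry": 0, "rz": 0}, {"x": 0, "y": -5.8, "z": 0.1, "rx": -1.4, "ry": 0, "rz": 0}]
```

Request:
arm_command([
  {"x":0,"y":-36.5,"z":2.8,"rx":-8.5,"ry":0,"rz":0},
  {"x":0,"y":-48.8,"z":4.9,"rx":-11.4,"ry":0,"rz":0},
  {"x":0,"y":-43.4,"z":3.9,"rx":-10.2,"ry":0,"rz":0},
  {"x":0,"y":-27.6,"z":1.6,"rx":-6.4,"ry":0,"rz":0},
  {"x":0,"y":-5.8,"z":0.1,"rx":-1.4,"ry":0,"rz":0},
])

```text
time: 12.45
tool_pos: [0.4278, -0.2613, 0.3582]
tool_rot: [3.056, 0.003, 1.476]
contact_force: [0.8, 0.5, -8.4]
opening: 0.0179
grip_force: 60.0
```

```bash
python3 cycle.py 5 5 0 0 0.055
```

```text
t 12.45 phi -0.0857(-0.0973) th 0.0568(0.0573) z 0.358 e 0.39 n4
t 12.50 phi -0.0834(-0.0878) th 0.0323(0.0519) z 0.358 e 0.18 n4
t 12.55 phi -0.0884(-0.0877) th 0.0305(0.0262) z 0.357 e 0.13 n4
t 12.60 phi -0.0886(-0.0879) th 0.0222(0.0221) z 0.357 e 0.28 n4
t 12.65 phi -0.0877(-0.0879) th 0.0119(0.0153) z 0.356 e 0.18 n4
x [ 0.005  -0.1609  0.0686] phi [-0.0035  0.0271  0.02   -0.013  -0.064 ] pred th [-0.01  -0.02  -0.024 -0.024 -0.02 ] om 0.031
[{"x": 0, "y": 20.7, "z": 0.9, "rx": 4.8, "ry": 0, "rz": 0}, {"x": 0, "y": 28.2, "z": 1.6, "rx": 6.6, "ry": 0, "rz": 0}, {"x": 0, "y": 26.5, "z": 1.4, "rx": 6.2, "ry": 0, "rz": 0}, {"x": 0, "y": 18.4, "z": 0.7, "rx": 4.3, "ry": 0, "rz": 0}, {"x": 0, "y": 5.9, "z": 0.1, "rx": 1.4, "ry": 0, "rz": 0}]
```

Request:
arm_command([
  {"x":0,"y":20.7,"z":0.9,"rx":4.8,"ry":0,"rz":0},
  {"x":0,"y":28.2,"z":1.6,"rx":6.6,"ry":0,"rz":0},
  {"x":0,"y":26.5,"z":1.4,"rx":6.2,"ry":0,"rz":0},
  {"x":0,"y":18.4,"z":0.7,"rx":4.3,"ry":0,"rz":0},
  {"x":0,"y":5.9,"z":0.1,"rx":1.4,"ry":0,"rz":0},
])

```text
time: 13.2
tool_pos: [0.4327, -0.261, 0.357]
tool_rot: [3.076, -0.0, 1.479]
contact_force: [0.5, -0.2, -7.7]
opening: 0.0179
grip_force: 60.0
```

```bash
python3 cycle.py 5 5 0 0 0.055
```

```text
t 13.20 phi -0.0660(-0.0586) th -0.1008(-0.0204) z 0.357 e 0.79 n4
t 13.25 phi -0.0673(-0.0641) th -0.1050(-0.0955) z 0.357 e 0.80 n4
t 13.30 phi -0.0640(-0.0641) th -0.1218(-0.1116) z 0.358 e 0.77 n4
t 13.35 phi -0.0636(-0.0640) th -0.1314(-0.1294) z 0.358 e 1.07 n4
t 13.40 phi -0.0639(-0.0640) th -0.1488(-0.1447) z 0.358 e 0.98 n4
x [-0.1625 -0.3522  0.0382] phi [ 0.3008  0.35    0.3472  0.2051 -0.0194] pred th [-0.195 -0.21  -0.206 -0.184 -0.155] om 0.267
[{"x": 0, "y": 87.8, "z": 16.2, "rx": 20.9, "ry": 0, "rz": 0}, {"x": 0, "y": 99, "z": 20.8, "rx": 23.7, "ry": 0, "rz": 0}, {"x": 0, "y": 98.3, "z": 20.5, "rx": 23.6, "ry": 0, "rz": 0}, {"x": 0, "y": 65.4, "z": 8.9, "rx": 15.4, "ry": 0, "rz": 0}, {"x": 0, "y": 11, "z": 0.2, "rx": 2.6, "ry": 0, "rz": 0}]
```

```bash
python3 - <<'E'
from ctl import *
d=json.load(open('st.json')); st=d['st']; ph=[.08,.2,.2,.1,0,-.07,-.07,-.07]; Z=[.043,.030,.017,.008,.002,-.001,-.001,-.001]
show(rows(st,ph,[[0,0,z] for z in Z])); print(st['cmd'])
E
```

```text
[{"x": 0, "y": 34.5, "z": 14.5, "rx": 8.3, "ry": 0, "rz": 0}, {"x": 0, "y": 62.6, "z": 33.5, "rx": 15.1, "ry": 0, "rz": 0}, {"x": 0, "y": 61.8, "z": 46.4, "rx": 15.1, "ry": 0, "rz": 0}, {"x": 0, "y": 37.2, "z": 50.2, "rx": 9.4, "ry": 0, "rz": 0}, {"x": 0, "y": 12.3, "z": 53.4, "rx": 3.7, "ry": 0, "rz": 0}, {"x": 0, "y": -5.1, "z": 55.9, "rx": -0.3, "ry": 0, "rz": 0}, {"x": 0, "y": -5.1, "z": 55.9, "rx": -0.3, "ry": 0, "rz": 0}, {"x": 0, "y": -5.1, "z": 55.9, "rx": -0.3, "ry": 0, "rz": 0}]
[-0.064, 0.0, 0.0, 0.055]
```

Request:
arm_command([
  {"x":0,"y":34.5,"z":14.5,"rx":8.3,"ry":0,"rz":0},
  {"x":0,"y":62.6,"z":33.5,"rx":15.1,"ry":0,"rz":0},
  {"x":0,"y":61.8,"z":46.4,"rx":15.1,"ry":0,"rz":0},
  {"x":0,"y":37.2,"z":50.2,"rx":9.4,"ry":0,"rz":0},
  {"x":0,"y":12.3,"z":53.4,"rx":3.7,"ry":0,"rz":0},
  {"x":0,"y":-5.1,"z":55.9,"rx":-0.3,"ry":0,"rz":0},
  {"x":0,"y":-5.1,"z":55.9,"rx":-0.3,"ry":0,"rz":0},
  {"x":0,"y":-5.1,"z":55.9,"rx":-0.3,"ry":0,"rz":0},
])

```text
time: 14.25
tool_pos: [0.432, -0.2612, 0.3019]
tool_rot: [3.074, 0.0, 1.478]
contact_force: [-1.9, 2.4, -0.8]
opening: 0.0176
grip_force: 60.0
```

```bash
python3 look.py 3; python3 - <<'E'
from h import *
p=cam('side','side5'); im=p['pixels'][200:400,220:450]; cv2.imwrite('pics/c5.png',cv2.resize(im,(690,600),interpolation=cv2.INTER_CUBIC))
E
```

```text
14.25 -0.0678 -0.0127 0.3019 0.31 4 [-3.6  4.   4.2] [ 0.66  1.18 -0.09]
14.3 -0.0673 -0.0197 0.3019 0.42 4 [-3.4  4.4  4.8] [ 0.6   1.27 -0.  ]
14.35 -0.0672 -0.0233 0.3018 0.51 4 [-3.7  3.5  5.4] [ 0.68  1.43 -0.07]
```

View pics/c5.png

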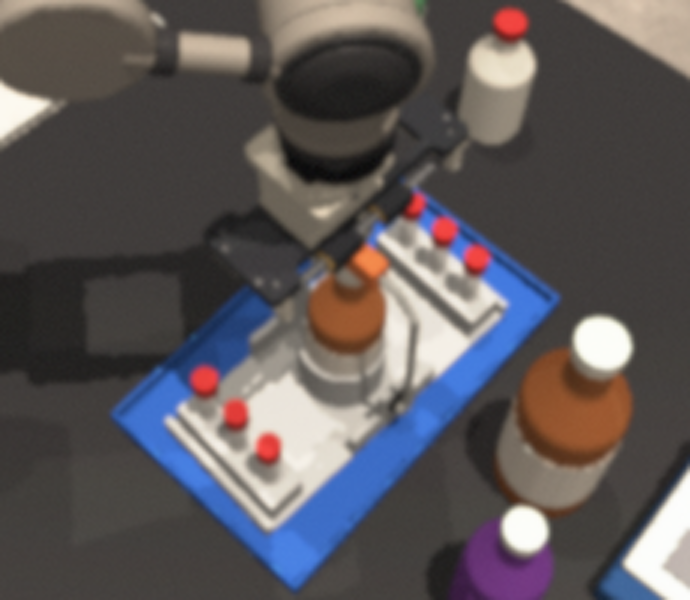

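```bash
cat > diag.py <<'E'
from ctl import *
s=observe(); p=read_camera('wrist'); cv2.imwrite('pics/w6.png',p['pixels'])
b=[(np.round(c,1).tolist(),int(a)) for c,a in blobs(p,*RED,amin=150)]; print(b)
Rt=Ro.from_euler('xyz',s['tool_rot']).as_matrix(); phi=np.arcsin(-Rt[:,2]@CX); print('phi',phi,np.round(observe()['contact_force'],1))
X0=proj(caps(PAR,-phi)); m=np.array([min((np.array(c) for c,a in b),key=lambda c:np.hypot(*(c-x))) for x in X0]); print('pred flat',np.round(X0,1).tolist()); print('meas-pred',np.round(m-X0,1).tolist())
pc=np.array([0,0,.246])
def f(q):
    Y=caps(PAR,q[0])-pc; Y=Y@Ro.from_rotvec([0,q[4],q[5]]).as_matrix().T+pc+[q[2],q[3],q[1]]
    return np.r_[(proj(Y)-m).ravel(),np.array(q[1:])*[150,150,150,30,30]]
r=least_squares(f,[-phi,0,0,0,0,0]); print('theta %.4f dz %.4f dx %.4f dy %.4f roll %.4f yaw %.4f'%tuple(r.x), 'lean',r.x[0]+phi,np.round(r.fun,2))
E
python3 diag.py
```

```text
[([629.0, 10.2], 470), ([170.9, 188.0], 562), ([466.3, 186.2], 512), ([463.2, 229.9], 499), ([174.0, 234.2], 568), ([458.5, 268.1], 307), ([177.5, 271.0], 196)]
phi -0.06752977328625197 [-4.3  4.4  6.5]
pred flat [[171.2, 188.5], [467.8, 186.3], [174.8, 234.6], [464.5, 230.1]]
meas-pred [[-0.3, -0.5], [-1.5, -0.1], [-0.8, -0.4], [-1.3, -0.2]]
theta 0.0740 dz 0.0007 dx -0.0002 dy -0.0010 roll -0.0049 yaw 0.0020 lean 0.006505846639567853 [-0.17  0.01  0.09  0.05  0.15 -0.02 -0.05 -0.05  0.11 -0.03 -0.15 -0.15
  0.06]
```

Request:
arm_command([
  {"x":0,"y":6,"z":-0.2,"rx":1.4,"ry":0,"rz":0},
  {"x":0,"y":12,"z":-0.3,"rx":2.8,"ry":0,"rz":0},
  {"x":0,"y":17.3,"z":-0.4,"rx":4,"ry":0,"rz":0},
  {"x":0,"y":17.3,"z":-0.4,"rx":4,"ry":0,"rz":0},
])

```text
time: 14.9
tool_pos: [0.45, -0.2626, 0.3023]
tool_rot: [-3.138, -0.0, 1.48]
contact_force: [-3.8, 2.0, 1.6]
opening: 0.0176
grip_force: 60.0
```

Request:
arm_command([
  {"x":0,"y":0,"z":0,"rx":0,"ry":0,"rz":0},
  {"x":0,"y":0,"z":0,"rx":0,"ry":0,"rz":0},
  {"x":0,"y":0,"z":0,"rx":0,"ry":0,"rz":0},
  {"x":0,"y":0,"z":0,"rx":0,"ry":0,"rz":0},
], hand=40)

```text
time: 15.3
tool_pos: [0.4491, -0.2629, 0.3029]
tool_rot: [-3.142, 0.001, 1.478]
contact_force: [-0.5, -0.8, -0.1]
opening: 0.0395
grip_force: 0.0
```

Request:
arm_command([
  {"x":0,"y":0,"z":0,"rx":0,"ry":0,"rz":0},
  {"x":0,"y":0,"z":0,"rx":0,"ry":0,"rz":0},
  {"x":0,"y":0,"z":0,"rx":0,"ry":0,"rz":0},
  {"x":0,"y":0,"z":0,"rx":0,"ry":0,"rz":0},
  {"x":0,"y":0,"z":0,"rx":0,"ry":0,"rz":0},
], hand=10, squeeze=60)

```text
time: 15.8
tool_pos: [0.4488, -0.2626, 0.3027]
tool_rot: [-3.14, 0.0, 1.479]
contact_force: [-0.7, 1.2, 2.2]
opening: 0.0178
grip_force: 60.0
```

```bash
python3 - <<'E'
s=open('m.py').read()
a=s.index("    def res(q):"); b=s.index("    X=res([shot.th")
s=s[:a]+"""    pc=np.array([0,0,.246])
    def res(q):
        Y=caps(PAR,q[0])-pc; Y=Y@Ro.from_rotvec([0,q[4],0]).as_matrix().T+pc+[q[2],q[3],q[1]]
        return proj(Y)
"""+s[b:]
s=s.replace("res([shot.th,0,0])","res([shot.th,0,0,0,0])").replace("q[1]*200,q[2]*200],[shot.th,0,0])","np.array(q[1:])*[200,200,250,20]],[shot.th,0,0,0,0])")
s=s.replace("shot.th=r.x[0]\n","shot.th=r.x[0]; shot.q=r.x\n")
open('m.py','w').write(s)
c=open('ctl.py').read().replace('Z0=.0088','Z0=0.'); open('ctl.py','w').write(c)
E
sed -i "s/np.round(observe()\['torque'\],2)/np.round(shot.q*1e3,1)/" look.py; python3 look.py 2
```

```text
15.8 0.0017 0.0003 0.3027 0.09 4 [-1.  -0.   1.3] [-1.3  0.3  0.3 -0.2  0.3]
15.85 0.0016 0.0002 0.3027 0.08 4 [-1.2 -0.4  1. ] [-1.4  0.3  0.3 -0.3  1. ]
```

Request:
arm_command([
  {"x":0,"y":-5,"z":0.1,"rx":-1.16,"ry":0,"rz":0},
  {"x":0,"y":-11.5,"z":0.3,"rx":-2.68,"ry":0,"rz":0},
  {"x":0,"y":-17.2,"z":0.6,"rx":-4,"ry":0,"rz":0},
  {"x":0,"y":-17.2,"z":0.6,"rx":-4,"ry":0,"rz":0},
  {"x":0,"y":-17.2,"z":0.6,"rx":-4,"ry":0,"rz":0},
  {"x":0,"y":-17.2,"z":-4,"rx":-4,"ry":0,"rz":0},
  {"x":0,"y":-17.2,"z":-12,"rx":-4,"ry":0,"rz":0},
  {"x":0,"y":-17.2,"z":-20,"rx":-4,"ry":0,"rz":0},
  {"x":0,"y":-17.2,"z":-25.4,"rx":-4,"ry":0,"rz":0},
])

```text
time: 16.8
tool_pos: [0.4322, -0.2611, 0.3286]
tool_rot: [3.073, 0.0, 1.479]
contact_force: [0.0, -1.0, -8.0]
opening: 0.0174
grip_force: 60.0
```

```bash
sed -i 's/x=\[.0085,.022,.072\],ph=-.0645,v=0.,cmd=\[-.065,0,0,.012\],P=np.diag(\[1e-6,.01\*\*2,.006\*\*2\])/x=[0.,0.,.07],ph=-.07,v=0.,cmd=[-.07,0,0,.026],P=np.diag([.01**2,.04**2,.012**2])/; s/,.002+.02\*/,.003+.02*/' cycle.py; sed -i "s/e %.2f n%d'%(t,ph,st\['ph'\],th,st\['x'\]\[0\],p\[2\],e,k)/e %.2f n%d q %s'%(t,ph,st['ph'],th,st['x'][0],p[2],e,k,np.round(shot.q[1:]*1e3,1))/" cycle.py; sed -i 's/n=int(sys.argv\[2\]);//' cycle.py; python3 cycle.py 6 5 0 0 0.028 init
```

```text
t 16.80 phi -0.0687(-0.0700) th -0.0347(0.0000) z 0.329 e 0.12 n4 q [-1.3  0.6  0.4  3.9]
t 16.85 phi -0.0699(-0.0700) th -0.0438(-0.0320) z 0.329 e 0.13 n4 q [-1.5  0.7  0.4  3.5]
t 16.90 phi -0.0700(-0.0700) th -0.0549(-0.0416) z 0.329 e 0.13 n4 q [-1.4  0.4  0.7  2.5]
t 16.95 phi -0.0691(-0.0700) th -0.0664(-0.0558) z 0.328 e 0.13 n4 q [-1.4  0.6  0.5  1.9]
t 17.00 phi -0.0683(-0.0700) th -0.0798(-0.0715) z 0.328 e 0.13 n4 q [-1.4  0.6  0.7  3.2]
t 17.05 phi -0.0678(-0.0699) th -0.0941(-0.0881) z 0.328 e 0.13 n4 q [-1.3  0.7  0.8  3.8]
x [-0.1054 -0.2923  0.0545] phi [ 0.1898  0.266   0.2232  0.1083 -0.0441] pred th [-0.132 -0.146 -0.142 -0.127 -0.107] om 0.188
[{"x": 0, "y": 63.2, "z": 8, "rx": 14.9, "ry": 0, "rz": 0}, {"x": 0, "y": 81.2, "z": 13.1, "rx": 19.3, "ry": 0, "rz": 0}, {"x": 0, "y": 71.2, "z": 9.2, "rx": 16.8, "ry": 0, "rz": 0}, {"x": 0, "y": 43.8, "z": 2.1, "rx": 10.2, "ry": 0, "rz": 0}, {"x": 0, "y": 6.5, "z": -1.9, "rx": 1.5, "ry": 0, "rz": 0}]
```

Request:
arm_command([
  {"x":0,"y":-0.5,"z":7,"rx":0,"ry":0,"rz":0},
  {"x":0,"y":-1,"z":14,"rx":0,"ry":0,"rz":0},
  {"x":0,"y":-1.4,"z":20,"rx":0,"ry":0,"rz":0},
  {"x":0,"y":-1.7,"z":24,"rx":0,"ry":0,"rz":0},
  {"x":0,"y":-1.8,"z":26,"rx":0,"ry":0,"rz":0},
  {"x":0,"y":-1.8,"z":26.3,"rx":0,"ry":0,"rz":0},
  {"x":0,"y":-1.8,"z":26.3,"rx":0,"ry":0,"rz":0},
])

```text
time: 17.8
tool_pos: [0.4318, -0.2609, 0.3022]
tool_rot: [3.073, 0.0, 1.479]
contact_force: [-2.6, 2.8, 0.4]
opening: 0.0174
grip_force: 60.0
```

```bash
python3 - <<'E'
from ctl import *
y=np.array([-.0347,-.0438,-.0549,-.0664,-.0798,-.0941])
def f(q):
    st=dict(x=list(q),ph=-.0693,v=0.,cmd=[-.0693,0,0,0],P=np.eye(3)); return np.r_[q[0],advance(st,[[.05,-.0693,0,0,0]]*5)[1][:,0]]-y
r=least_squares(f,[0,0,0]); print(np.round(r.x,4),np.round(r.fun*1e3,2),np.sqrt(np.diag(np.linalg.inv(r.jac.T@r.jac)))*.0006)
E
python3 look.py 3
```

```text
[-0.0346 -0.1794  0.0246] [ 0.12 -0.28  0.2  -0.12  0.16 -0.08] [0.00054502 0.01039276 0.01092294]
17.8 -0.0687 0.0016 0.3022 0.11 4 [-3.1  2.6 -0. ] [70.3  1.1 -0.  -0.7 -7.5]
17.85 -0.0688 0.0015 0.3022 0.11 4 [-1.4  3.   1. ] [70.3  1.  -0.  -0.8 -6.9]
17.9 -0.0689 0.0017 0.3022 0.1 4 [-1.5  2.2  2. ] [70.6  1.1  0.  -0.8 -6.2]
```

Request:
arm_command([
  {"x":0,"y":4,"z":0.1,"rx":0.93,"ry":0,"rz":0},
  {"x":0,"y":8,"z":0.2,"rx":1.86,"ry":0,"rz":0},
  {"x":0,"y":11.1,"z":0.2,"rx":2.58,"ry":0,"rz":0},
])

```text
time: 18.25
tool_pos: [0.4435, -0.262, 0.3026]
tool_rot: [3.119, 0.0, 1.479]
contact_force: [-3.6, 4.2, 4.2]
opening: 0.0177
grip_force: 60.0
```

Request:
arm_command([
  {"x":0,"y":0,"z":0,"rx":0,"ry":0,"rz":0},
  {"x":0,"y":0,"z":0,"rx":0,"ry":0,"rz":0},
  {"x":0,"y":0,"z":0,"rx":0,"ry":0,"rz":0},
], hand=40)

```text
time: 18.55
tool_pos: [0.4432, -0.2625, 0.3022]
tool_rot: [3.117, 0.001, 1.478]
contact_force: [-0.4, 0.0, 0.3]
opening: 0.0366
grip_force: 0.0
```

Request:
arm_command([
  {"x":0,"y":0,"z":0,"rx":0,"ry":0,"rz":0},
  {"x":0,"y":0,"z":0,"rx":0,"ry":0,"rz":0},
  {"x":0,"y":0,"z":0,"rx":0,"ry":0,"rz":0},
  {"x":0,"y":0,"z":0,"rx":0,"ry":0,"rz":0},
  {"x":0,"y":0,"z":0,"rx":0,"ry":0,"rz":0},
  {"x":0,"y":0.1,"z":-4,"rx":0,"ry":0,"rz":0},
  {"x":0,"y":0.3,"z":-13,"rx":0,"ry":0,"rz":0},
  {"x":0,"y":0.5,"z":-22,"rx":0,"ry":0,"rz":0},
  {"x":0,"y":0.6,"z":-26,"rx":0,"ry":0,"rz":0},
], hand=10, squeeze=60)

```text
time: 19.45
tool_pos: [0.4432, -0.2622, 0.3293]
tool_rot: [3.117, 0.001, 1.479]
contact_force: [0.6, -0.6, -7.9]
opening: 0.0178
grip_force: 60.0
```

```bash
sed -i 's/x=\[0.,0.,.07\],ph=-.07,v=0.,cmd=\[-.07,0,0,.026\]/x=[0.,0.,.025],ph=-.025,v=0.,cmd=[-.025,0,0,.026]/; s/,.003+.02\*/,.0006+.02*/' cycle.py; python3 cycle.py 5 5 0 0 0.030 init
```

```text
t 19.45 phi -0.0247(-0.0250) th -0.0088(0.0000) z 0.329 e 0.13 n4 q [-1.6  0.9  0.4  1.9]
t 19.50 phi -0.0252(-0.0250) th -0.0122(-0.0088) z 0.330 e 0.15 n4 q [-1.7  1.2  0.2  2. ]
t 19.55 phi -0.0249(-0.0250) th -0.0147(-0.0150) z 0.329 e 0.14 n4 q [-1.6  1.   0.4  1.5]
t 19.60 phi -0.0239(-0.0250) th -0.0192(-0.0178) z 0.328 e 0.15 n4 q [-1.6  1.1  0.3  2. ]
t 19.65 phi -0.0231(-0.0250) th -0.0231(-0.0228) z 0.328 e 0.14 n4 q [-1.5  1.1  0.4  1.6]
x [-0.0273 -0.0895  0.019 ] phi [ 0.0503  0.0729  0.0611  0.0283 -0.0159] pred th [-0.036 -0.04  -0.039 -0.035 -0.03 ] om 0.052
[{"x": 0, "y": 18.5, "z": 0.3, "rx": 4.3, "ry": 0, "rz": 0}, {"x": 0, "y": 24.1, "z": -0.2, "rx": 5.6, "ry": 0, "rz": 0}, {"x": 0, "y": 21.2, "z": -1.7, "rx": 4.9, "ry": 0, "rz": 0}, {"x": 0, "y": 13.2, "z": -3.2, "rx": 3.1, "ry": 0, "rz": 0}, {"x": 0, "y": 2.3, "z": -4, "rx": 0.5, "ry": 0, "rz": 0}]
```

Request:
arm_command([
  {"x":0,"y":18.5,"z":0.3,"rx":4.3,"ry":0,"rz":0},
  {"x":0,"y":24.1,"z":-0.2,"rx":5.6,"ry":0,"rz":0},
  {"x":0,"y":21.2,"z":-1.7,"rx":4.9,"ry":0,"rz":0},
  {"x":0,"y":13.2,"z":-3.2,"rx":3.1,"ry":0,"rz":0},
  {"x":0,"y":2.3,"z":-4,"rx":0.5,"ry":0,"rz":0},
])

```text
time: 20.2
tool_pos: [0.4448, -0.262, 0.3318]
tool_rot: [3.125, -0.0, 1.479]
contact_force: [-0.0, -0.5, -8.3]
opening: 0.0174
grip_force: 60.0
```

```bash
python3 cycle.py 4 5 0 0 0.030
```

```text
t 20.20 phi -0.0162(-0.0112) th -0.0705(-0.0296) z 0.332 e 0.16 n4 q [-1.5  1.2  0.8  5.4]
t 20.25 phi -0.0176(-0.0159) th -0.0686(-0.0754) z 0.332 e 0.14 n4 q [-1.5  1.1  0.7  5.2]
t 20.30 phi -0.0147(-0.0160) th -0.0744(-0.0711) z 0.333 e 0.15 n4 q [-1.3  1.4  0.6  7.1]
t 20.35 phi -0.0144(-0.0159) th -0.0809(-0.0775) z 0.333 e 0.16 n4 q [-1.4  1.2  0.8  5.9]
x [-0.0863 -0.1338  0.0033] phi [0.1477 0.1944 0.1664 0.0948 0.0025] pred th [-0.099 -0.104 -0.099 -0.087 -0.073] om 0.131
[{"x": 0, "y": 40.1, "z": 3.3, "rx": 9.4, "ry": 0, "rz": 0}, {"x": 0, "y": 51.4, "z": 5.4, "rx": 12, "ry": 0, "rz": 0}, {"x": 0, "y": 44.6, "z": 4.1, "rx": 10.4, "ry": 0, "rz": 0}, {"x": 0, "y": 27.2, "z": 1.5, "rx": 6.3, "ry": 0, "rz": 0}, {"x": 0, "y": 4.5, "z": 0, "rx": 1.1, "ry": 0, "rz": 0}]
```

Request:
arm_command([
  {"x":0,"y":35.8,"z":2.6,"rx":8.4,"ry":0,"rz":0},
  {"x":0,"y":51.4,"z":5.4,"rx":12,"ry":0,"rz":0},
  {"x":0,"y":51.4,"z":5.4,"rx":12,"ry":0,"rz":0},
])

```text
time: 20.7
tool_pos: [0.4995, -0.2669, 0.3252]
tool_rot: [-2.945, -0.001, 1.481]
contact_force: [0.9, 0.6, -8.7]
opening: 0.0175
grip_force: 60.0
```

```bash
python3 - <<'E'
import json
d=json.load(open('st.json')); d['rows']=[[.1,.13,0,0,.03],[.1,.1944,0,0,.03],[.1,.1944,0,0,.03]]; json.dump(d,open('st.json','w'))
s=open('ctl.py').read()
a=s.index("def plan("); b=s.index("def rows(")
s=s[:a]+'''def plan(st,n,path,pmax=.35,hold=.15):
    """MPC: n rows, then shots under held phi, twice more; only the first n are used"""
    c0=st['cmd']; b=st['x'][2]; N=3*n
    def cost(u):
        R=[]
        for k in range(3):
            for i in range(n): R.append([.1,u[k*n+i],*(path[i] if k==0 else path[-1])])
            R.append([hold,u[k*n+n-1],*path[-1]])
        _,tr=advance(st,R)
        return np.r_[tr[:,0]*3,(tr[-1,0]+tr[-1,1]/1.92)*20,tr[-1,1]*3,np.maximum(0,abs(np.diff(np.r_[c0[0],u]))-.13)*100,np.diff(np.r_[c0[0],u])*2,(u+b)*1.]
    return least_squares(cost,np.full(N,c0[0]),bounds=(-pmax,pmax)).x[:n]
'''+s[b:]
open('ctl.py','w').write(s)
c=open('cycle.py').read().replace("    if k>=3","    open('log.txt','a').write('S %.3f %.5f %.5f\\n'%(t,ph,th))\n    if k>=3")
c+="\nopen('log.txt','a').write('M %.3f %s\\n'%(observe()['time'],ph.tolist()))\n"
open('cycle.py','w').write(c)
E
python3 cycle.py 3 3 0 0 0.030
```

```text
t 20.70 phi 0.1964(0.1944) th -0.1147(-0.1011) z 0.325 e 0.27 n4 q [-0.4  1.6  3.1  9.9]
t 20.75 phi 0.1954(0.1945) th -0.1042(-0.1119) z 0.326 e 0.26 n4 q [-0.6  1.4  2.9  9.2]
t 20.80 phi 0.1948(0.1944) th -0.0893(-0.0981) z 0.327 e 0.25 n4 q [-0.4  1.4  2.8  8.9]
x [-0.0756  0.3354  0.0339] phi [ 0.0638 -0.0665 -0.1967] pred th [-0.038  0.003  0.038] om 0.305
[{"x": 0, "y": -32, "z": 2.1, "rx": -7.5, "ry": 0, "rz": 0}, {"x": 0, "y": -63.5, "z": 8.3, "rx": -14.9, "ry": 0, "rz": 0}, {"x": 0, "y": -93.8, "z": 18.6, "rx": -22.4, "ry": 0, "rz": 0}]
```

Request:
arm_command([
  {"x":0,"y":-35.4,"z":2.6,"rx":-8.3,"ry":0,"rz":0},
  {"x":0,"y":-70.2,"z":10.2,"rx":-16.6,"ry":0,"rz":0},
  {"x":0,"y":-94.5,"z":18.9,"rx":-22.6,"ry":0,"rz":0},
])

```text
time: 21.15
tool_pos: [0.3975, -0.2572, 0.3277]
tool_rot: [2.938, 0.002, 1.478]
contact_force: [0.7, 1.7, -8.2]
opening: 0.0178
grip_force: 60.0
```

```bash
python3 - <<'E'
import json
d=json.load(open('st.json')); d['rows']=[[.1,f,0,0,.03] for f in(.05,-.095,-.2)]; json.dump(d,open('st.json','w')); open('log.txt','a').write('M override .05 -.095 -.2\n')
E
python3 cycle.py 3 3 0 0 0.030
```

```text
t 21.15 phi -0.2033(-0.1889) th 0.0426(0.0338) z 0.328 e 0.16 n4 q [-0.2  1.8 -1.1  4.5]
t 21.20 phi -0.2012(-0.2001) th 0.0480(0.0568) z 0.325 e 0.13 n4 q [ 0.  -0.6 -0.6 -5. ]
t 21.25 phi -0.1950(-0.2000) th 0.0853(0.0567) z 0.326 e 0.28 n4 q [-0.8  3.6 -1.8 16.9]
x [0.0822 0.2385 0.0644] phi [-0.2936 -0.2761 -0.2125] pred th [0.101 0.107 0.103] om -0.075
[{"x": 0, "y": -23, "z": 1.1, "rx": -5.4, "ry": 0, "rz": 0}, {"x": 0, "y": -18.7, "z": 0.7, "rx": -4.4, "ry": 0, "rz": 0}, {"x": 0, "y": -3.1, "z": 0, "rx": -0.7, "ry": 0, "rz": 0}]
```

```bash
python3 - <<'E'
from ctl import *
d=json.load(open('st.json')); st=d['st']; ph=[-.24,-.24,-.2,-.15,-.1,-.06,-.02,-.02]; Z=[.024,.017,.011,.006,.003,.001,0,0]
show(rows(st,ph,[[0,0,z] for z in Z])); print(st['cmd'])
E
```

```text
[{"x": 0, "y": -11, "z": 6.1, "rx": -2.3, "ry": 0, "rz": 0}, {"x": 0, "y": -12.4, "z": 12.9, "rx": -2.3, "ry": 0, "rz": 0}, {"x": 0, "y": -3.8, "z": 18.6, "rx": 0, "ry": 0, "rz": 0}, {"x": 0, "y": 7.5, "z": 23.8, "rx": 2.9, "ry": 0, "rz": 0}, {"x": 0, "y": 19.2, "z": 27.7, "rx": 5.7, "ry": 0, "rz": 0}, {"x": 0, "y": 28.6, "z": 30.8, "rx": 8, "ry": 0, "rz": 0}, {"x": 0, "y": 38.1, "z": 33.4, "rx": 10.3, "ry": 0, "rz": 0}, {"x": 0, "y": 38.1, "z": 33.4, "rx": 10.3, "ry": 0, "rz": 0}]
[-0.2, 0.0, 0.0, 0.03]
```

Request:
arm_command([
  {"x":0,"y":-11,"z":6.1,"rx":-2.3,"ry":0,"rz":0},
  {"x":0,"y":-12.4,"z":12.9,"rx":-2.3,"ry":0,"rz":0},
  {"x":0,"y":-3.8,"z":18.6,"rx":0,"ry":0,"rz":0},
  {"x":0,"y":7.5,"z":23.8,"rx":2.9,"ry":0,"rz":0},
  {"x":0,"y":19.2,"z":27.7,"rx":5.7,"ry":0,"rz":0},
  {"x":0,"y":28.6,"z":30.8,"rx":8,"ry":0,"rz":0},
  {"x":0,"y":38.1,"z":33.4,"rx":10.3,"ry":0,"rz":0},
  {"x":0,"y":38.1,"z":33.4,"rx":10.3,"ry":0,"rz":0},
])

```text
time: 22.1
tool_pos: [0.4463, -0.2623, 0.3025]
tool_rot: [3.122, 0.001, 1.48]
contact_force: [-1.4, 1.7, -0.4]
opening: 0.0176
grip_force: 60.0
```

Request:
arm_command([
  {"x":0,"y":0,"z":0,"rx":0,"ry":0,"rz":0},
  {"x":0,"y":0,"z":0,"rx":0,"ry":0,"rz":0},
  {"x":0,"y":0,"z":0,"rx":0,"ry":0,"rz":0},
], hand=40)

```text
time: 22.4
tool_pos: [0.4441, -0.2625, 0.3031]
tool_rot: [3.119, 0.001, 1.478]
contact_force: [0.2, 0.9, -0.1]
opening: 0.0369
grip_force: 0.0
```

Request:
arm_command([
  {"x":0,"y":0,"z":0,"rx":0,"ry":0,"rz":0},
  {"x":0,"y":0,"z":0,"rx":0,"ry":0,"rz":0},
  {"x":0,"y":0,"z":0,"rx":0,"ry":0,"rz":0},
  {"x":0,"y":0,"z":0,"rx":0,"ry":0,"rz":0},
  {"x":0,"y":0,"z":0,"rx":0,"ry":0,"rz":0},
  {"x":0,"y":0,"z":-3,"rx":0,"ry":0,"rz":0},
  {"x":0,"y":0.1,"z":-8,"rx":0,"ry":0,"rz":0},
  {"x":0,"y":0.2,"z":-11,"rx":0,"ry":0,"rz":0},
  {"x":0,"y":0.2,"z":-12,"rx":0,"ry":0,"rz":0},
], hand=10, squeeze=60)

```text
time: 23.3
tool_pos: [0.4441, -0.2621, 0.3142]
tool_rot: [3.122, -0.0, 1.479]
contact_force: [0.6, -0.7, -7.8]
opening: 0.017
grip_force: 60.0
```

```bash
python3 look.py 5
```

```text
23.3 -0.0196 0.0309 0.3142 0.17 4 [ 0.7 -0.1 -8.6] [50.5 -0.3  1.5  0.6  4.4]
23.35 -0.0197 0.0399 0.3143 0.15 4 [-0.1 -0.9 -7.8] [59.6 -0.4  1.5  0.5  2.2]
23.4 -0.0197 0.0472 0.3142 0.14 4 [-0.3  0.  -7.7] [66.9 -0.4  1.3  0.5  0.3]
23.45 -0.0195 0.0582 0.314 0.14 4 [ 0.2  1.  -8. ] [77.7 -0.3  1.2  0.3 -1.7]
23.5 -0.0195 0.0684 0.314 0.13 4 [-0.3  0.6 -7.7] [87.8 -0.3  1.2  0.1 -2.2]
```

Request:
arm_command([
  {"x":0,"y":0,"z":4,"rx":0,"ry":0,"rz":0},
  {"x":0,"y":0,"z":8,"rx":0,"ry":0,"rz":0},
  {"x":0,"y":-0.2,"z":11,"rx":0,"ry":0,"rz":0},
  {"x":0,"y":-0.2,"z":12.2,"rx":0,"ry":0,"rz":0},
  {"x":0,"y":-5,"z":12.2,"rx":-1.1,"ry":0,"rz":0},
  {"x":0,"y":-10,"z":12.3,"rx":-2.24,"ry":0,"rz":0},
  {"x":0,"y":-14.5,"z":12.4,"rx":-3.32,"ry":0,"rz":0},
  {"x":0,"y":-14.5,"z":12.4,"rx":-3.32,"ry":0,"rz":0},
  {"x":0,"y":-14.5,"z":12.2,"rx":-3.32,"ry":0,"rz":0},
  {"x":0,"y":-14.4,"z":9.5,"rx":-3.32,"ry":0,"rz":0},
  {"x":0,"y":-14.3,"z":4.5,"rx":-3.32,"ry":0,"rz":0},
  {"x":0,"y":-14.2,"z":0,"rx":-3.32,"ry":0,"rz":0},
  {"x":0,"y":-14.2,"z":-3,"rx":-3.32,"ry":0,"rz":0},
  {"x":0,"y":-14.2,"z":-3.6,"rx":-3.32,"ry":0,"rz":0},
])

```text
time: 24.95
tool_pos: [0.4301, -0.261, 0.318]
tool_rot: [3.063, 0.0, 1.479]
contact_force: [-0.3, -0.3, -8.4]
opening: 0.0177
grip_force: 60.0
```

```bash
sed -i 's/x=\[0.,0.,.025\],ph=-.025,v=0.,cmd=\[-.025,0,0,.026\],P=np.diag(\[.01\*\*2,.04\*\*2,.012\*\*2\])/x=[0.,0.,.078],ph=-.078,v=0.,cmd=[-.078,0,0,.016],P=np.diag([.02**2,.05**2,.015**2])/' cycle.py; sed -i "s/-.13)\*100,np.diff(np.r_\[c0\[0\],u\])\*2/-.03)*60,np.diff(np.r_[c0[0],u])*3/" ctl.py; python3 cycle.py 4 4 0 0 0.018 init
```

```text
t 24.95 phi -0.0785(-0.0780) th -0.0012(0.0000) z 0.318 e 0.21 n4 q [-0.8  0.8  1.2 -9.6]
t 25.00 phi -0.0783(-0.0780) th -0.0024(-0.0013) z 0.318 e 0.17 n4 q [-0.9  1.1  1.1 -5.5]
t 25.05 phi -0.0780(-0.0780) th -0.0050(-0.0035) z 0.318 e 0.16 n4 q [-0.8  1.1  1.1 -5.1]
t 25.10 phi -0.0776(-0.0780) th -0.0045(-0.0067) z 0.317 e 0.17 n4 q [-0.9  1.2  1.  -4. ]
x [-0.0058 -0.0164  0.0841] phi [-0.0706 -0.0696 -0.072  -0.0759] pred th [-0.007 -0.008 -0.008 -0.007] om 0.007
[{"x": 0, "y": 1.8, "z": -0.3, "rx": 0.4, "ry": 0, "rz": 0}, {"x": 0, "y": 2.1, "z": -1, "rx": 0.5, "ry": 0, "rz": 0}, {"x": 0, "y": 1.6, "z": -1.7, "rx": 0.3, "ry": 0, "rz": 0}, {"x": 0, "y": 0.7, "z": -2, "rx": 0.1, "ry": 0, "rz": 0}]
```

Request:
arm_command([
  {"x":0,"y":1.8,"z":-0.3,"rx":0.42,"ry":0,"rz":0},
  {"x":0,"y":2.1,"z":-1,"rx":0.48,"ry":0,"rz":0},
  {"x":0,"y":1.6,"z":-1.7,"rx":0.34,"ry":0,"rz":0},
  {"x":0,"y":0.7,"z":-2,"rx":0.12,"ry":0,"rz":0},
])

```text
time: 25.55
tool_pos: [0.4305, -0.2609, 0.3196]
tool_rot: [3.066, -0.0, 1.479]
contact_force: [0.4, -0.2, -8.5]
opening: 0.0174
grip_force: 60.0
```

```bash
sed -i 's/,.0006+.02\*/,.0012+.02*/' cycle.py; sed -i 's/return np.round(np.array(out),1)/return np.round(np.array(out),2)/' ctl.py; python3 cycle.py 4 4 0 0 0.026
```

```text
t 25.55 phi -0.0760(-0.0755) th -0.0154(-0.0073) z 0.320 e 0.17 n4 q [-1.2  1.2  1.2 -3.4]
t 25.60 phi -0.0762(-0.0759) th -0.0171(-0.0166) z 0.320 e 0.16 n4 q [-1.2  1.3  1.1 -1.5]
t 25.65 phi -0.0759(-0.0759) th -0.0180(-0.0185) z 0.320 e 0.16 n4 q [-1.2  1.3  1.1 -2.7]
t 25.70 phi -0.0758(-0.0759) th -0.0192(-0.0196) z 0.320 e 0.16 n4 q [-1.1  1.2  1.1 -2.9]
x [-0.0208 -0.0301  0.079 ] phi [-0.0473 -0.0402 -0.0449 -0.055 ] pred th [-0.024 -0.025 -0.024 -0.023] om 0.023
[{"x": 0, "y": 7.13, "z": -1.15, "rx": 1.64, "ry": 0, "rz": 0}, {"x": 0, "y": 9.08, "z": -3.83, "rx": 2.05, "ry": 0, "rz": 0}, {"x": 0, "y": 8.14, "z": -6.61, "rx": 1.78, "ry": 0, "rz": 0}, {"x": 0, "y": 5.75, "z": -7.92, "rx": 1.2, "ry": 0, "rz": 0}]
```

Request:
arm_command([
  {"x":0,"y":7.13,"z":-1.15,"rx":1.64,"ry":0,"rz":0},
  {"x":0,"y":9.08,"z":-3.83,"rx":2.05,"ry":0,"rz":0},
  {"x":0,"y":8.14,"z":-6.61,"rx":1.78,"ry":0,"rz":0},
  {"x":0,"y":5.75,"z":-7.92,"rx":1.2,"ry":0,"rz":0},
])

```text
time: 26.15
tool_pos: [0.4357, -0.2613, 0.3281]
tool_rot: [3.085, 0.0, 1.479]
contact_force: [0.2, -0.1, -8.4]
opening: 0.0177
grip_force: 60.0
```

```bash
python3 cycle.py 3 4 0 0 0.030
```

```text
t 26.15 phi -0.0561(-0.0539) th -0.0273(-0.0225) z 0.328 e 0.18 n4 q [-1.6  1.4  1.3 -0.6]
t 26.20 phi -0.0565(-0.0550) th -0.0235(-0.0269) z 0.328 e 0.17 n4 q [-1.6  1.4  1.2 -1.1]
t 26.25 phi -0.0556(-0.0551) th -0.0244(-0.0230) z 0.328 e 0.17 n4 q [-1.6  1.4  1.2 -0.1]
x [-0.0226  0.0284  0.0793] phi [-0.0605 -0.068  -0.0753 -0.0814] pred th [-0.019 -0.016 -0.012 -0.009] om 0.03
[{"x": 0, "y": -1.32, "z": -0.62, "rx": -0.32, "ry": 0, "rz": 0}, {"x": 0, "y": -3.09, "z": -1.98, "rx": -0.74, "ry": 0, "rz": 0}, {"x": 0, "y": -4.81, "z": -3.32, "rx": -1.16, "ry": 0, "rz": 0}, {"x": 0, "y": -6.27, "z": -3.91, "rx": -1.51, "ry": 0, "rz": 0}]
```

Request:
arm_command([
  {"x":0,"y":-1.32,"z":-0.62,"rx":-0.32,"ry":0,"rz":0},
  {"x":0,"y":-3.09,"z":-1.98,"rx":-0.74,"ry":0,"rz":0},
  {"x":0,"y":-4.81,"z":-3.32,"rx":-1.16,"ry":0,"rz":0},
  {"x":0,"y":-6.27,"z":-3.91,"rx":-1.51,"ry":0,"rz":0},
])

```text
time: 26.7
tool_pos: [0.4289, -0.2608, 0.3317]
tool_rot: [3.06, 0.0, 1.478]
contact_force: [0.1, -0.1, -7.9]
opening: 0.0175
grip_force: 60.0
```

```bash
python3 cycle.py 3 5 0 0 0.034
```

```text
t 26.70 phi -0.0819(-0.0808) th -0.0302(-0.0090) z 0.332 e 0.17 n4 q [-1.6  1.4  1.1 -0.7]
t 26.75 phi -0.0821(-0.0814) th -0.0314(-0.0326) z 0.332 e 0.17 n4 q [-1.7  1.3  1.1 -1.7]
t 26.80 phi -0.0815(-0.0814) th -0.0343(-0.0345) z 0.332 e 0.18 n4 q [-1.7  1.4  1.1 -0.8]
x [-0.0375 -0.0678  0.0699] phi [-0.0509 -0.0207  0.0093  0.0141 -0.0016] pred th [-0.045 -0.052 -0.057 -0.058 -0.056] om 0.037
[{"x": 0, "y": 7.54, "z": -0.3, "rx": 1.75, "ry": 0, "rz": 0}, {"x": 0, "y": 15.04, "z": -0.95, "rx": 3.48, "ry": 0, "rz": 0}, {"x": 0, "y": 22.49, "z": -1.57, "rx": 5.2, "ry": 0, "rz": 0}, {"x": 0, "y": 23.75, "z": -2.45, "rx": 5.47, "ry": 0, "rz": 0}, {"x": 0, "y": 19.94, "z": -3.2, "rx": 4.57, "ry": 0, "rz": 0}]
```

Request:
arm_command([
  {"x":0,"y":7.54,"z":-0.3,"rx":1.75,"ry":0,"rz":0},
  {"x":0,"y":15.04,"z":-0.95,"rx":3.48,"ry":0,"rz":0},
  {"x":0,"y":22.49,"z":-1.57,"rx":5.2,"ry":0,"rz":0},
  {"x":0,"y":23.75,"z":-2.45,"rx":5.47,"ry":0,"rz":0},
  {"x":0,"y":19.94,"z":-3.2,"rx":4.57,"ry":0,"rz":0},
])

```text
time: 27.35
tool_pos: [0.4493, -0.2625, 0.3359]
tool_rot: [3.139, -0.0, 1.48]
contact_force: [-0.5, -0.1, -8.0]
opening: 0.0177
grip_force: 60.0
```

```bash
sed -i 's/,.0012+.02\*/,(.004 if i==0 else .0015)+.02*/' cycle.py; sed -i 's/-.03)\*60/-.04)*60/' ctl.py; python3 cycle.py 4 4 0 0 0.034
```

```text
t 27.35 phi -0.0025(0.0001) th -0.0326(-0.0559) z 0.336 e 0.20 n4 q [-1.6  1.6  1.7  3.6]
t 27.40 phi -0.0031(-0.0016) th -0.0265(-0.0273) z 0.336 e 0.19 n4 q [-1.6  1.5  1.5  1.7]
t 27.45 phi -0.0020(-0.0017) th -0.0190(-0.0193) z 0.336 e 0.19 n4 q [-1.6  1.5  1.4  1.3]
t 27.50 phi -0.0018(-0.0016) th -0.0123(-0.0106) z 0.336 e 0.19 n4 q [-1.7  1.5  1.4  1. ]
x [-0.0026  0.1943  0.0775] phi [-0.0472 -0.0911 -0.1339 -0.1757] pred th [0.019 0.042 0.064 0.084] om 0.176
[{"x": 0, "y": -11.21, "z": 0.26, "rx": -2.61, "ry": 0, "rz": 0}, {"x": 0, "y": -21.99, "z": 0.98, "rx": -5.13, "ry": 0, "rz": 0}, {"x": 0, "y": -32.45, "z": 2.15, "rx": -7.58, "ry": 0, "rz": 0}, {"x": 0, "y": -42.61, "z": 3.72, "rx": -9.98, "ry": 0, "rz": 0}]
```

```bash
cat > fit2.py <<'E'
import numpy as np,ast
from scipy.optimize import minimize
obs=[];T=[24.0];Ph=[-.078];cur=-.078
for l in open('log.txt'):
    w=l.split(maxsplit=2)
    if w[0]=='S' and float(w[1])>24.9: obs.append((float(w[1]),float(w[2].split()[1])))
    if w[0]=='M' and w[1]!='override' and float(w[1])>25 and float(w[1])<27.54:
        t=float(w[1]); T.append(t); Ph.append(cur)
        for i,f in enumerate(ast.literal_eval(w[2])): T.append(t+.1*(i+1)); Ph.append(f); cur=f
mt=[t for t in T]
def run(q,ret=False,reg=1):
    A,B,Dd,c,b,lag,lqa,lqb=q; dt=.01
    F=np.array([[1,dt,0],[A*dt,1-Dd*dt,B*dt],[0,0,1]]); Q=np.diag([0,np.exp(2*lqa)*dt,np.exp(2*lqb)*dt])
    x=np.array([0,-.02,b]);P=np.diag([.005**2,.03**2,.003**2]);t=24.95;php=-.078;out=0;inn=[]
    for to,y in obs:
        while t<to-.005:
            t+=dt; ph=np.interp(t-lag,T,Ph); x=F@x+np.array([c*(ph-php),B*ph*dt,0]); php=ph; P=F@P@F.T+Q
        s=.0015;S=P[0,0]+s*s;e=y-x[0];out+=.5*(e*e/S+np.log(S)); inn.append((round(to,2),round(e*1e3,1),round(S**.5*1e3,1)));Kg=P[:,0]/S;x=x+Kg*e;P=P-np.outer(Kg,P[0])
    if ret: return inn,x
    return out+reg*(.5*((A-3.7)/.6)**2+.5*((B-7.25)/1)**2+.5*((Dd-.217)/.1)**2+.5*(c/.3)**2+.5*((b-.075)/.02)**2+.5*(lag/.04)**2+.5*((lqa+4))**2+.5*((lqb+5))**2)
q0=[3.7,7.25,.217,0,.075,.01,-4,-5]
for fix in (0,1):
    f=(lambda q:run(np.r_[q[:3],0,q[4:]])) if fix else run
    r=minimize(f,q0,method='Nelder-Mead',options=dict(maxiter=6000,maxfev=6000,adaptive=True)); q=r.x.copy(); q[3]*=1-fix
    i,x=run(q,True); print(round(r.fun,2),np.round(q,3),np.round(x,4)); print(i)
E
python3 fit2.py
```

```text
-99.6 [ 3.774  7.517  0.23   0.097  0.075 -0.032 -4.368 -5.603] [-0.0125  0.1602  0.0729]
[(24.95, np.float64(-1.2), np.float64(5.2)), (25.0, np.float64(-0.3), np.float64(2.6)), (25.05, np.float64(-1.4), np.float64(2.6)), (25.1, np.float64(1.7), np.float64(2.5)), (25.55, np.float64(2.5), np.float64(8.6)), (25.6, np.float64(-0.2), np.float64(2.3)), (25.65, np.float64(0.6), np.float64(2.1)), (25.7, np.float64(0.8), np.float64(2.0)), (26.15, np.float64(-4.5), np.float64(8.1)), (26.2, np.float64(3.4), np.float64(2.3)), (26.25, np.float64(-0.1), np.float64(2.1)), (26.7, np.float64(-10.3), np.float64(7.1)), (26.75, np.float64(0.0), np.float64(2.3)), (26.8, np.float64(-0.7), np.float64(2.1)), (27.35, np.float64(-0.2), np.float64(9.5)), (27.4, np.float64(1.2), np.float64(2.3)), (27.45, np.float64(2.0), np.float64(2.1)), (27.5, np.float64(0.4), np.float64(2.0))]
-98.66 [ 3.695  7.159  0.238  0.     0.075 -0.063 -4.191 -5.653] [-0.0121  0.1659  0.0741]
[(24.95, np.float64(-1.2), np.float64(5.2)), (25.0, np.float64(-0.3), np.float64(2.6)), (25.05, np.float64(-1.4), np.float64(2.6)), (25.1, np.float64(1.7), np.float64(2.5)), (25.55, np.float64(2.2), np.float64(8.6)), (25.6, np.float64(-0.2), np.float64(2.3)), (25.65, np.float64(0.7), np.float64(2.1)), (25.7, np.float64(0.9), np.float64(2.0)), (26.15, np.float64(-3.5), np.float64(8.1)), (26.2, np.float64(3.3), np.float64(2.3)), (26.25, np.float64(-0.2), np.float64(2.1)), (26.7, np.float64(-11.9), np.float64(7.3)), (26.75, np.float64(0.4), np.float64(2.3)), (26.8, np.float64(-0.3), np.float64(2.1)), (27.35, np.float64(6.4), np.float64(9.7)), (27.4, np.float64(0.8), np.float64(2.3)), (27.45, np.float64(1.3), np.float64(2.1)), (27.5, np.float64(-0.4), np.float64(2.0))]
```

```bash
sed -i "s/pc=cmd\[0\]+(tgt\[0\]-cmd\[0\])\*(i+1)\/n/pc=tgt[0]/; s/.246,.015/.246,.02/; s/.069,.0765/.069,.0757/; s/(.04\*\*2)\*DT,(.015\*\*2)\*DT/(.016**2)*DT,(.005**2)*DT/; s/-.04)\*60/-.06)*60/; s/(tr\[-1,0\]+tr\[-1,1\]\/1.92)\*20/(tr[-1,0]+tr[-1,1]\/1.85)*20/" ctl.py
sed -i 's/(.004 if i==0 else .0015)/(.003 if i==0 else .0015)/' cycle.py
python3 - <<'E'
import json
d=json.load(open('st.json')); d['st']['x']=[-.004,.181,.073]; d['st']['P']=[[1e-6,0,0],[0,6.4e-5,0],[0,0,4e-6]]; json.dump(d,open('st.json','w'))
E
grep -n "0757\|TAU" ctl.py | head; python3 replan.py 4 0 0 .036
```

```text
3:J,G,KS,D,MH,L,TAU=..069,.0757,.05,.0015,.0077,.246,.02
17:            phd=(pc-ph)/TAU*(1-np.exp(-DT/TAU))*TAU/DT; a=(vc-v)/TAU*.88Traceback (most recent call last):
  File "replan.py", line 2, in <module>
    from ctl import *
  File "ctl.py", line 3
    J,G,KS,D,MH,L,TAU=..069,.0757,.05,.0015,.0077,.246,.02
                      ^
SyntaxError: invalid syntax
```

```bash
sed -i 's/=\.\.069/=.0069/' ctl.py; python3 replan.py 4 0 0 .036
```

```text
x [-0.004  0.181  0.073] phi [-0.0619 -0.1221 -0.1653 -0.1726] pred th [0.014 0.03  0.042 0.048] om 0.031
[{"x": 0, "y": -14.82, "z": 0.13, "rx": -3.45, "ry": 0, "rz": 0}, {"x": 0, "y": -29.57, "z": 0.78, "rx": -6.9, "ry": 0, "rz": 0}, {"x": 0, "y": -40.09, "z": 1.6, "rx": -9.38, "ry": 0, "rz": 0}, {"x": 0, "y": -41.86, "z": 1.59, "rx": -9.8, "ry": 0, "rz": 0}]
```

Request:
arm_command([
  {"x":0,"y":-14.82,"z":0.13,"rx":-3.45,"ry":0,"rz":0},
  {"x":0,"y":-29.57,"z":0.78,"rx":-6.9,"ry":0,"rz":0},
  {"x":0,"y":-40.09,"z":1.6,"rx":-9.38,"ry":0,"rz":0},
  {"x":0,"y":-41.86,"z":1.59,"rx":-9.8,"ry":0,"rz":0},
])

```text
time: 27.95
tool_pos: [0.405, -0.2583, 0.3347]
tool_rot: [2.97, -0.0, 1.477]
contact_force: [-0.2, 1.2, -8.6]
opening: 0.0176
grip_force: 60.0
```

```bash
python3 cycle.py 3 4 0 0 0.038
```

```text
t 27.95 phi -0.1719(-0.1725) th 0.0394(0.0478) z 0.335 e 0.11 n4 q [-0.2  1.4  0.   0.2]
t 28.00 phi -0.1722(-0.1725) th 0.0417(0.0418) z 0.335 e 0.09 n4 q [-0.3  1.   0.2 -3.6]
t 28.05 phi -0.1721(-0.1726) th 0.0407(0.0401) z 0.335 e 0.09 n4 q [-0.3  1.1  0.1 -2.9]
x [ 0.0375 -0.0734  0.0719] phi [-0.1228 -0.0879 -0.065  -0.0512] pred th [0.029 0.02  0.012 0.006] om -0.055
[{"x": 0, "y": 12.3, "z": 0, "rx": 2.85, "ry": 0, "rz": 0}, {"x": 0, "y": 20.98, "z": -0.1, "rx": 4.85, "ry": 0, "rz": 0}, {"x": 0, "y": 26.71, "z": -0.24, "rx": 6.17, "ry": 0, "rz": 0}, {"x": 0, "y": 30.13, "z": -0.16, "rx": 6.96, "ry": 0, "rz": 0}]
```

Request:
arm_command([
  {"x":0,"y":12.3,"z":0,"rx":2.85,"ry":0,"rz":0},
  {"x":0,"y":20.98,"z":-0.1,"rx":4.85,"ry":0,"rz":0},
  {"x":0,"y":26.71,"z":-0.24,"rx":6.17,"ry":0,"rz":0},
  {"x":0,"y":30.13,"z":-0.16,"rx":6.96,"ry":0,"rz":0},
])

```text
time: 28.5
tool_pos: [0.4377, -0.2615, 0.3397]
tool_rot: [3.092, -0.0, 1.48]
contact_force: [-0.4, -0.9, -8.1]
opening: 0.0176
grip_force: 60.0
```

```bash
python3 cycle.py 3 4 0 0 0.040
```

```text
t 28.50 phi -0.0501(-0.0513) th 0.0009(0.0056) z 0.340 e 0.19 n4 q [-1.8  1.5  1.1  0.9]
t 28.55 phi -0.0497(-0.0511) th -0.0041(-0.0017) z 0.340 e 0.19 n4 q [-1.9  1.5  1.1 -0.4]
t 28.60 phi -0.0506(-0.0511) th -0.0072(-0.0069) z 0.340 e 0.19 n4 q [-1.8  1.5  1.2  0.8]
x [-0.01   -0.0561  0.0693] phi [-0.0343 -0.0321 -0.038  -0.0474] pred th [-0.014 -0.017 -0.017 -0.016] om 0.014
[{"x": 0, "y": 4.17, "z": -0.28, "rx": 0.97, "ry": 0, "rz": 0}, {"x": 0, "y": 4.75, "z": -0.95, "rx": 1.09, "ry": 0, "rz": 0}, {"x": 0, "y": 3.33, "z": -1.66, "rx": 0.76, "ry": 0, "rz": 0}, {"x": 0, "y": 1.04, "z": -2, "rx": 0.22, "ry": 0, "rz": 0}]
```

Request:
arm_command([
  {"x":0,"y":4.17,"z":-0.28,"rx":0.97,"ry":0,"rz":0},
  {"x":0,"y":4.75,"z":-0.95,"rx":1.09,"ry":0,"rz":0},
  {"x":0,"y":3.33,"z":-1.66,"rx":0.76,"ry":0,"rz":0},
  {"x":0,"y":1.04,"z":-2,"rx":0.22,"ry":0,"rz":0},
])

```text
time: 29.05
tool_pos: [0.4374, -0.2615, 0.3421]
tool_rot: [3.094, -0.0, 1.479]
contact_force: [-0.3, 0.9, -7.9]
opening: 0.0177
grip_force: 60.0
```

```bash
python3 cycle.py 2 6 0 0 0.044
```

```text
t 29.05 phi -0.0479(-0.0473) th -0.0085(-0.0161) z 0.342 e 0.19 n4 q [-1.9  1.5  1.1  0.9]
t 29.10 phi -0.0482(-0.0474) th -0.0046(-0.0074) z 0.342 e 0.19 n4 q [-1.9  1.5  1.1  1.2]
x [-0.0024  0.0581  0.0731] phi [-0.0806 -0.0957 -0.0995 -0.0969 -0.0911 -0.0844] pred th [0.003 0.007 0.009 0.01  0.01  0.009] om -0.01
[{"x": 0, "y": -8.15, "z": -0.16, "rx": -1.9, "ry": 0, "rz": 0}, {"x": 0, "y": -11.83, "z": -0.75, "rx": -2.77, "ry": 0, "rz": 0}, {"x": 0, "y": -12.72, "z": -1.66, "rx": -2.99, "ry": 0, "rz": 0}, {"x": 0, "y": -12.03, "z": -2.66, "rx": -2.84, "ry": 0, "rz": 0}, {"x": 0, "y": -10.57, "z": -3.46, "rx": -2.5, "ry": 0, "rz": 0}, {"x": 0, "y": -8.91, "z": -3.83, "rx": -2.12, "ry": 0, "rz": 0}]
```

Request:
arm_command([
  {"x":0,"y":-8.15,"z":-0.16,"rx":-1.9,"ry":0,"rz":0},
  {"x":0,"y":-11.83,"z":-0.75,"rx":-2.77,"ry":0,"rz":0},
  {"x":0,"y":-12.72,"z":-1.66,"rx":-2.99,"ry":0,"rz":0},
  {"x":0,"y":-12.03,"z":-2.66,"rx":-2.84,"ry":0,"rz":0},
  {"x":0,"y":-10.57,"z":-3.46,"rx":-2.5,"ry":0,"rz":0},
  {"x":0,"y":-8.91,"z":-3.83,"rx":-2.12,"ry":0,"rz":0},
])

```text
time: 29.75
tool_pos: [0.4288, -0.2608, 0.3456]
tool_rot: [3.058, 0.0, 1.479]
contact_force: [0.9, -0.0, -8.3]
opening: 0.0177
grip_force: 60.0
```

```bash
python3 cycle.py 3 5 0 0 0.048
```

```text
t 29.75 phi -0.0838(-0.0844) th -0.0044(0.0092) z 0.346 e 0.16 n4 q [-1.7  1.2  0.8 -2.8]
t 29.80 phi -0.0836(-0.0844) th -0.0081(-0.0063) z 0.346 e 0.17 n4 q [-1.7  1.4  0.8 -0.9]
t 29.85 phi -0.0840(-0.0843) th -0.0103(-0.0108) z 0.345 e 0.15 n4 q [-1.6  1.3  0.8 -1.5]
x [-0.0137 -0.0681  0.0695] phi [-0.0397 -0.0238 -0.0247 -0.034  -0.0467] pred th [-0.019 -0.023 -0.024 -0.023 -0.021] om 0.026
[{"x": 0, "y": 11.03, "z": -0.17, "rx": 2.56, "ry": 0, "rz": 0}, {"x": 0, "y": 15.02, "z": -0.95, "rx": 3.47, "ry": 0, "rz": 0}, {"x": 0, "y": 14.9, "z": -2.14, "rx": 3.42, "ry": 0, "rz": 0}, {"x": 0, "y": 12.7, "z": -3.26, "rx": 2.89, "ry": 0, "rz": 0}, {"x": 0, "y": 9.61, "z": -3.81, "rx": 2.16, "ry": 0, "rz": 0}]
```

Request:
arm_command([
  {"x":0,"y":11.03,"z":-0.17,"rx":2.56,"ry":0,"rz":0},
  {"x":0,"y":15.02,"z":-0.95,"rx":3.47,"ry":0,"rz":0},
  {"x":0,"y":14.9,"z":-2.14,"rx":3.42,"ry":0,"rz":0},
  {"x":0,"y":12.7,"z":-3.26,"rx":2.89,"ry":0,"rz":0},
  {"x":0,"y":9.61,"z":-3.81,"rx":2.16,"ry":0,"rz":0},
])

```text
time: 30.4
tool_pos: [0.4372, -0.2614, 0.35]
tool_rot: [3.094, -0.0, 1.479]
contact_force: [0.2, -0.5, -7.8]
opening: 0.0178
grip_force: 60.0
```

```bash
python3 cycle.py 3 5 0 0 0.050
```

```text
t 30.40 phi -0.0475(-0.0466) th 0.0016(-0.0205) z 0.350 e 0.17 n4 q [-2.   1.4  1.   0.2]
t 30.45 phi -0.0480(-0.0468) th 0.0056(0.0050) z 0.350 e 0.17 n4 q [-2.   1.4  1.   0.5]
t 30.50 phi -0.0472(-0.0468) th 0.0083(0.0107) z 0.350 e 0.18 n4 q [-1.9  1.5  1.   0.2]
x [0.0149 0.1153 0.0754] phi [-0.1068 -0.1417 -0.1465 -0.1351 -0.1167] pred th [0.025 0.032 0.035 0.035 0.033] om -0.033
[{"x": 0, "y": -14.77, "z": 0.24, "rx": -3.44, "ry": 0, "rz": 0}, {"x": 0, "y": -23.3, "z": 0.41, "rx": -5.44, "ry": 0, "rz": 0}, {"x": 0, "y": -24.45, "z": -0.07, "rx": -5.72, "ry": 0, "rz": 0}, {"x": 0, "y": -21.63, "z": -0.83, "rx": -5.06, "ry": 0, "rz": 0}, {"x": 0, "y": -17.11, "z": -1.4, "rx": -4.01, "ry": 0, "rz": 0}]
```

```bash
python3 - <<'E'
s=open('fit2.py').read()
s=s.replace("float(w[1])<27.54","float(w[1])<30.52")
# the 27.55 move was replanned
s=s.replace("        t=float(w[1]); T.append(t)","        t=float(w[1]); w[2]='[-.0619,-.1221,-.1653,-.1726]' if abs(t-27.55)<.02 else w[2]; T.append(t)")
open('fit2.py','w').write(s)
E
python3 fit2.py
```

```text
-173.6 [ 3.591  7.834  0.253  0.029  0.073 -0.067 -4.631 -6.115] [0.0096 0.1033 0.073 ]
[(24.95, np.float64(-1.2), np.float64(5.2)), (25.0, np.float64(-0.3), np.float64(2.6)), (25.05, np.float64(-1.4), np.float64(2.6)), (25.1, np.float64(1.8), np.float64(2.4)), (25.55, np.float64(4.0), np.float64(8.3)), (25.6, np.float64(0.0), np.float64(2.3)), (25.65, np.float64(0.9), np.float64(2.0)), (25.7, np.float64(1.0), np.float64(2.0)), (26.15, np.float64(-3.9), np.float64(7.1)), (26.2, np.float64(3.2), np.float64(2.3)), (26.25, np.float64(-0.2), np.float64(2.0)), (26.7, np.float64(-10.7), np.float64(5.7)), (26.75, np.float64(0.0), np.float64(2.3)), (26.8, np.float64(-0.6), np.float64(2.0)), (27.35, np.float64(-2.3), np.float64(7.3)), (27.4, np.float64(0.3), np.float64(2.3)), (27.45, np.float64(0.8), np.float64(2.0)), (27.5, np.float64(-0.6), np.float64(1.9)), (27.95, np.float64(-0.4), np.float64(5.7)), (28.0, np.float64(3.0), np.float64(2.3)), (28.05, np.float64(2.3), np.float64(2.0)), (28.5, np.float64(-2.7), np.float64(5.5)), (28.55, np.float64(-1.9), np.float64(2.3)), (28.6, np.float64(-0
[... 1137 characters left out ...]
t64(2.3)), (27.45, np.float64(1.1), np.float64(2.0)), (27.5, np.float64(-0.5), np.float64(1.9)), (27.95, np.float64(-2.1), np.float64(5.6)), (28.0, np.float64(3.1), np.float64(2.3)), (28.05, np.float64(2.6), np.float64(2.0)), (28.5, np.float64(-2.5), np.float64(5.5)), (28.55, np.float64(-2.3), np.float64(2.3)), (28.6, np.float64(-1.4), np.float64(2.0)), (29.05, np.float64(0.6), np.float64(5.5)), (29.1, np.float64(2.0), np.float64(2.3)), (29.75, np.float64(-0.7), np.float64(9.2)), (29.8, np.float64(-1.4), np.float64(2.3)), (29.85, np.float64(-0.1), np.float64(2.0)), (30.4, np.float64(13.0), np.float64(7.5)), (30.45, np.float64(0.2), np.float64(2.3)), (30.5, np.float64(-2.2), np.float64(2.0))]
```

Request:
arm_command([
  {"x":0,"y":-14.77,"z":0.24,"rx":-3.44,"ry":0,"rz":0},
  {"x":0,"y":-23.3,"z":0.41,"rx":-5.44,"ry":0,"rz":0},
  {"x":0,"y":-24.45,"z":-0.07,"rx":-5.72,"ry":0,"rz":0},
  {"x":0,"y":-21.63,"z":-0.83,"rx":-5.06,"ry":0,"rz":0},
  {"x":0,"y":-17.11,"z":-1.4,"rx":-4.01,"ry":0,"rz":0},
])

```text
time: 31.05
tool_pos: [0.421, -0.2603, 0.3511]
tool_rot: [3.026, 0.001, 1.478]
contact_force: [0.4, -0.2, -8.7]
opening: 0.0178
grip_force: 60.0
```

```bash
sed -i 's/=.0069,.0757,.05,/=.0069,.0778,.053,/; s/.246,.02$/.246,.01/; s/(.016\*\*2)\*DT,(.005\*\*2)/(.013**2)*DT,(.003**2)/' ctl.py
python3 - <<'E'
import json
d=json.load(open('st.json')); d['st']['x'][2]=.0735; d['st']['P'][2]=[0,0,4e-6]; d['st']['P'][0][2]=d['st']['P'][1][2]=0; json.dump(d,open('st.json','w'))
E
python3 cycle.py 3 6 0 0.03 0.052
```

```text
t 31.05 phi -0.1154(-0.1167) th 0.0090(0.0246) z 0.351 e 0.13 n4 q [-1.4  1.4  0.3  0.3]
t 31.10 phi -0.1150(-0.1167) th 0.0011(0.0055) z 0.351 e 0.12 n4 q [-1.3  1.4  0.4  0. ]
t 31.15 phi -0.1161(-0.1167) th -0.0023(-0.0045) z 0.351 e 0.13 n4 q [-1.3  1.3  0.5  0.4]
x [-0.0103 -0.148   0.0725] phi [-0.0565 -0.0022  0.0111  0.0015 -0.0187 -0.042 ] pred th [-0.024 -0.034 -0.039 -0.039 -0.036 -0.032] om 0.049
[{"x": 2.22, "y": 14.82, "z": 0.3, "rx": 3.45, "ry": 0, "rz": 0}, {"x": 7.78, "y": 28.17, "z": 1.1, "rx": 6.56, "ry": 0, "rz": 0}, {"x": 15, "y": 31.47, "z": 1.01, "rx": 7.32, "ry": 0, "rz": 0}, {"x": 22.22, "y": 29.18, "z": 0.25, "rx": 6.77, "ry": 0, "rz": 0}, {"x": 27.78, "y": 24.29, "z": -0.66, "rx": 5.61, "ry": 0, "rz": 0}, {"x": 30, "y": 18.59, "z": -1.3, "rx": 4.28, "ry": 0, "rz": 0}]
```

Request:
arm_command([
  {"x":2.22,"y":14.82,"z":0.3,"rx":3.45,"ry":0,"rz":0},
  {"x":7.78,"y":28.17,"z":1.1,"rx":6.56,"ry":0,"rz":0},
  {"x":15,"y":31.47,"z":1.01,"rx":7.32,"ry":0,"rz":0},
  {"x":22.22,"y":29.18,"z":0.25,"rx":6.77,"ry":0,"rz":0},
  {"x":27.78,"y":24.29,"z":-0.66,"rx":5.61,"ry":0,"rz":0},
  {"x":30,"y":18.59,"z":-1.3,"rx":4.28,"ry":0,"rz":0},
])

```text
time: 31.8
tool_pos: [0.4406, -0.2308, 0.3541]
tool_rot: [3.098, -0.0, 1.479]
contact_force: [-0.8, -1.3, -7.8]
opening: 0.0177
grip_force: 60.0
```

```bash
python3 cycle.py 3 6 -.002 0.08 0.052
```

```text
t 31.80 phi -0.0437(-0.0420) th -0.0277(-0.0318) z 0.354 e 0.18 n4 q [-2.   1.4  1.3 -0.6]
t 31.85 phi -0.0446(-0.0420) th -0.0237(-0.0248) z 0.354 e 0.18 n4 q [-2.   1.5  1.2 -0.3]
t 31.90 phi -0.0432(-0.0420) th -0.0217(-0.0203) z 0.355 e 0.18 n4 q [-1.9  1.5  1.2  0.1]
x [-0.0172  0.0814  0.0732] phi [-0.0725 -0.0887 -0.095  -0.095  -0.0914 -0.0863] pred th [-0.01  -0.003  0.002  0.005  0.007  0.007] om 0.001
[{"x": 3.7, "y": -7.65, "z": 0.11, "rx": -1.75, "ry": 0, "rz": 0}, {"x": 12.96, "y": -12, "z": 0.25, "rx": -2.68, "ry": 0, "rz": 0}, {"x": 25, "y": -14.03, "z": 0.3, "rx": -3.04, "ry": 0, "rz": 0}, {"x": 37.04, "y": -14.51, "z": 0.28, "rx": -3.04, "ry": 0, "rz": 0}, {"x": 46.3, "y": -14, "z": 0.22, "rx": -2.83, "ry": 0, "rz": 0}, {"x": 50, "y": -12.89, "z": 0.16, "rx": -2.54, "ry": 0, "rz": 0}]
```

Request:
arm_command([
  {"x":3.7,"y":-7.65,"z":0.11,"rx":-1.75,"ry":0,"rz":0},
  {"x":12.96,"y":-12,"z":0.25,"rx":-2.68,"ry":0,"rz":0},
  {"x":25,"y":-14.03,"z":0.3,"rx":-3.04,"ry":0,"rz":0},
  {"x":37.04,"y":-14.51,"z":0.28,"rx":-3.04,"ry":0,"rz":0},
  {"x":46.3,"y":-14,"z":0.22,"rx":-2.83,"ry":0,"rz":0},
  {"x":50,"y":-12.89,"z":0.16,"rx":-2.54,"ry":0,"rz":0},
])

```text
time: 32.55
tool_pos: [0.4336, -0.1794, 0.3535]
tool_rot: [3.056, -0.001, 1.48]
contact_force: [1.0, -0.0, -8.5]
opening: 0.0177
grip_force: 60.0
```

```bash
python3 cycle.py 2 7 -.012 0.18 0.052
```

```text
t 32.55 phi -0.0857(-0.0863) th -0.0124(0.0071) z 0.354 e 0.15 n4 q [-1.6  1.2  0.7 -4. ]
t 32.60 phi -0.0858(-0.0863) th -0.0123(-0.0139) z 0.354 e 0.16 n4 q [-1.8  1.5  0.7 -3.4]
x [-0.0154 -0.0612  0.0697] phi [-0.0478 -0.0337 -0.0335 -0.0402 -0.0493 -0.0584 -0.0664] pred th [-0.02  -0.022 -0.021 -0.018 -0.014 -0.01  -0.008] om 0.026
[{"x": 5.54, "y": 8.92, "z": 0.13, "rx": 2.21, "ry": 0, "rz": 0}, {"x": 19.83, "y": 10.96, "z": 0.17, "rx": 3.01, "ry": 0, "rz": 0}, {"x": 39.36, "y": 9.06, "z": 0, "rx": 3.03, "ry": 0, "rz": 0}, {"x": 60.64, "y": 5.3, "z": -0.26, "rx": 2.64, "ry": 0, "rz": 0}, {"x": 80.17, "y": 1.11, "z": -0.52, "rx": 2.12, "ry": 0, "rz": 0}, {"x": 94.46, "y": -2.55, "z": -0.72, "rx": 1.6, "ry": 0, "rz": 0}, {"x": 100, "y": -5.07, "z": -0.81, "rx": 1.14, "ry": 0, "rz": 0}]
```

Request:
arm_command([
  {"x":5.54,"y":8.92,"z":0.13,"rx":2.21,"ry":0,"rz":0},
  {"x":19.83,"y":10.96,"z":0.17,"rx":3.01,"ry":0,"rz":0},
  {"x":39.36,"y":9.06,"z":0,"rx":3.03,"ry":0,"rz":0},
  {"x":60.64,"y":5.3,"z":-0.26,"rx":2.64,"ry":0,"rz":0},
  {"x":80.17,"y":1.11,"z":-0.52,"rx":2.12,"ry":0,"rz":0},
  {"x":94.46,"y":-2.55,"z":-0.72,"rx":1.6,"ry":0,"rz":0},
  {"x":100,"y":-5.07,"z":-0.81,"rx":1.14,"ry":0,"rz":0},
])

```text
time: 33.35
tool_pos: [0.4374, -0.0797, 0.3538]
tool_rot: [3.075, -0.001, 1.48]
contact_force: [-1.0, 0.0, -7.8]
opening: 0.0175
grip_force: 60.0
```

```bash
python3 cycle.py 2 7 -.022 0.28 0.052
```

```text
t 33.35 phi -0.0667(-0.0664) th 0.0059(-0.0077) z 0.354 e 0.16 n4 q [-2.1  1.2  0.6 -0.3]
t 33.40 phi -0.0669(-0.0664) th 0.0122(0.0081) z 0.354 e 0.18 n4 q [-2.1  2.   0.4  4.1]
x [0.0148 0.0672 0.0726] phi [-0.1106 -0.1249 -0.1221 -0.1108 -0.0967 -0.083  -0.0713] pred th [0.02  0.024 0.025 0.023 0.021 0.017 0.013] om -0.037
[{"x": 5.54, "y": -11.42, "z": 0.2, "rx": -2.53, "ry": 0, "rz": 0}, {"x": 19.83, "y": -16.36, "z": 0.29, "rx": -3.35, "ry": 0, "rz": 0}, {"x": 39.36, "y": -17.62, "z": 0.12, "rx": -3.19, "ry": 0, "rz": 0}, {"x": 60.64, "y": -16.97, "z": -0.16, "rx": -2.54, "ry": 0, "rz": 0}, {"x": 80.17, "y": -15.45, "z": -0.42, "rx": -1.74, "ry": 0, "rz": 0}, {"x": 94.46, "y": -13.51, "z": -0.59, "rx": -0.95, "ry": 0, "rz": 0}, {"x": 100, "y": -11.18, "z": -0.66, "rx": -0.28, "ry": 0, "rz": 0}]
```

Request:
arm_command([
  {"x":5.54,"y":-11.42,"z":0.2,"rx":-2.53,"ry":0,"rz":0},
  {"x":19.83,"y":-16.36,"z":0.29,"rx":-3.35,"ry":0,"rz":0},
  {"x":39.36,"y":-17.62,"z":0.12,"rx":-3.19,"ry":0,"rz":0},
  {"x":60.64,"y":-16.97,"z":-0.16,"rx":-2.54,"ry":0,"rz":0},
  {"x":80.17,"y":-15.45,"z":-0.42,"rx":-1.74,"ry":0,"rz":0},
  {"x":94.46,"y":-13.51,"z":-0.59,"rx":-0.95,"ry":0,"rz":0},
  {"x":100,"y":-11.18,"z":-0.66,"rx":-0.28,"ry":0,"rz":0},
])

```text
time: 34.15
tool_pos: [0.4357, 0.0212, 0.3538]
tool_rot: [3.071, -0.001, 1.48]
contact_force: [0.3, -0.9, -9.0]
opening: 0.0175
grip_force: 60.0
```

```bash
python3 cycle.py 2 7 -.032 0.38 0.052
```

```text
t 34.15 phi -0.0703(-0.0713) th -0.0072(0.0130) z 0.354 e 0.36 n4 q [-5.6  1.3  1.3  6.7]
t 34.20 phi -0.0700(-0.0713) th -0.0096(-0.0097) z 0.354 e 0.38 n4 q [-5.8  1.9  1.1  5.5]
x [-0.0141 -0.0907  0.0696] phi [-0.0328 -0.0206 -0.0232 -0.0328 -0.0447 -0.0562 -0.066 ] pred th [-0.021 -0.024 -0.024 -0.021 -0.017 -0.012 -0.009] om 0.03
[{"x": 5.54, "y": 8.92, "z": 0.14, "rx": 2.21, "ry": 0, "rz": 0}, {"x": 19.83, "y": 10.49, "z": 0.17, "rx": 2.9, "ry": 0, "rz": 0}, {"x": 39.36, "y": 7.9, "z": 0, "rx": 2.76, "ry": 0, "rz": 0}, {"x": 60.64, "y": 3.42, "z": -0.25, "rx": 2.21, "ry": 0, "rz": 0}, {"x": 80.17, "y": -1.45, "z": -0.48, "rx": 1.52, "ry": 0, "rz": 0}, {"x": 94.46, "y": -5.71, "z": -0.64, "rx": 0.87, "ry": 0, "rz": 0}, {"x": 100, "y": -8.67, "z": -0.71, "rx": 0.3, "ry": 0, "rz": 0}]
```

Request:
arm_command([
  {"x":5.54,"y":8.92,"z":0.14,"rx":2.21,"ry":0,"rz":0},
  {"x":19.83,"y":10.49,"z":0.17,"rx":2.9,"ry":0,"rz":0},
  {"x":39.36,"y":7.9,"z":0,"rx":2.76,"ry":0,"rz":0},
  {"x":60.64,"y":3.42,"z":-0.25,"rx":2.21,"ry":0,"rz":0},
  {"x":80.17,"y":-1.45,"z":-0.48,"rx":1.52,"ry":0,"rz":0},
  {"x":94.46,"y":-5.71,"z":-0.64,"rx":0.87,"ry":0,"rz":0},
  {"x":100,"y":-8.67,"z":-0.71,"rx":0.3,"ry":0,"rz":0},
])

```text
time: 34.95
tool_pos: [0.436, 0.1207, 0.3537]
tool_rot: [3.075, -0.001, 1.479]
contact_force: [-0.3, -1.5, -7.8]
opening: 0.0177
grip_force: 60.0
```

```bash
sed -i 's/^c=np.array/print([(np.round(c).tolist(),int(a)) for c,a in blobs(shot.p,*RED,amin=60)])\nc=np.array/' cycle.py; sed -i "s/s=observe(); p=read_camera('wrist')/s=observe(); p=read_camera('wrist'); shot.p=p/" m.py; python3 cycle.py 3 7 -.040 0.46 0.052; cp pics/none x 2>/dev/null; python3 -c "print()"
```

```text
t 34.95 phi -0.0664(-0.0660) th 0.0151(-0.0092) z 0.354 e 0.37 n4 q [-5.6  1.   1.3 -3.1]
t 35.00 phi -0.0666(-0.0660) th 0.0204(0.0176) z 0.354 e 0.37 n4 q [-5.7  1.6  1.2 -2.3]
t 35.05 phi -0.0660(-0.0660) th 0.0233(0.0238) z 0.354 e 0.36 n4 q [-5.7  1.2  1.3 -2.1]
[([472.0, 185.0], 505), ([170.0, 188.0], 558), ([469.0, 229.0], 488), ([174.0, 236.0], 586), ([465.0, 268.0], 300), ([177.0, 272.0], 90)]
x [0.0281 0.094  0.0723] phi [-0.126  -0.1496 -0.1463 -0.1299 -0.1089 -0.0886 -0.0712] pred th [0.036 0.04  0.04  0.037 0.031 0.025 0.019] om -0.058
[{"x": 4.43, "y": -15.19, "z": 0.41, "rx": -3.44, "ry": 0, "rz": 0}, {"x": 15.86, "y": -22.12, "z": 0.75, "rx": -4.79, "ry": 0, "rz": 0}, {"x": 31.49, "y": -22.87, "z": 0.59, "rx": -4.6, "ry": 0, "rz": 0}, {"x": 48.51, "y": -20.55, "z": 0.18, "rx": -3.66, "ry": 0, "rz": 0}, {"x": 64.14, "y": -16.95, "z": -0.2, "rx": -2.46, "ry": 0, "rz": 0}, {"x": 75.57, "y": -13.1, "z": -0.44, "rx": -1.29, "ry": 0, "rz": 0}, {"x": 80, "y": -9.26, "z": -0.52, "rx": -0.3, "ry": 0, "rz": 0}]
```

Request:
arm_command([
  {"x":4.43,"y":-15.19,"z":0.41,"rx":-3.44,"ry":0,"rz":0},
  {"x":15.86,"y":-22.12,"z":0.75,"rx":-4.79,"ry":0,"rz":0},
  {"x":31.49,"y":-22.87,"z":0.59,"rx":-4.6,"ry":0,"rz":0},
  {"x":48.51,"y":-20.55,"z":0.18,"rx":-3.66,"ry":0,"rz":0},
  {"x":64.14,"y":-16.95,"z":-0.2,"rx":-2.46,"ry":0,"rz":0},
  {"x":75.57,"y":-13.1,"z":-0.44,"rx":-1.29,"ry":0,"rz":0},
  {"x":80,"y":-9.26,"z":-0.52,"rx":-0.3,"ry":0,"rz":0},
])

```text
time: 35.8
tool_pos: [0.4349, 0.2007, 0.3536]
tool_rot: [3.071, -0.0, 1.478]
contact_force: [0.9, -1.0, -7.7]
opening: 0.018
grip_force: 60.0
```

```bash
python3 cycle.py 3 6 -.044 0.517 0.045
```

```text
t 35.80 phi -0.0702(-0.0712) th 0.0383(0.0190) z 0.354 e 0.25 n4 q [-2.6  1.6  0.4  8.1]
t 35.85 phi -0.0695(-0.0712) th 0.0344(0.0372) z 0.353 e 0.25 n4 q [-2.7  2.2  0.4  9.7]
t 35.90 phi -0.0708(-0.0712) th 0.0349(0.0342) z 0.353 e 0.24 n4 q [-2.8  1.7  0.6  5.9]
[([470.0, 185.0], 600), ([171.0, 188.0], 621), ([467.0, 228.0], 581), ([175.0, 235.0], 584), ([462.0, 266.0], 432), ([178.0, 272.0], 89)]
x [ 0.0343 -0.0009  0.0744] phi [-0.1059 -0.1144 -0.1092 -0.0979 -0.0854 -0.074 ] pred th [0.034 0.032 0.028 0.024 0.019 0.015] om -0.043
[{"x": 4.22, "y": -8.87, "z": 0.64, "rx": -1.99, "ry": 0, "rz": 0}, {"x": 14.78, "y": -11.79, "z": 1.97, "rx": -2.48, "ry": 0, "rz": 0}, {"x": 28.5, "y": -11.59, "z": 3.53, "rx": -2.18, "ry": 0, "rz": 0}, {"x": 42.22, "y": -9.89, "z": 5.05, "rx": -1.53, "ry": 0, "rz": 0}, {"x": 52.78, "y": -7.65, "z": 6.23, "rx": -0.81, "ry": 0, "rz": 0}, {"x": 57, "y": -5.18, "z": 6.7, "rx": -0.16, "ry": 0, "rz": 0}]
```

Request:
arm_command([
  {"x":4.22,"y":-8.87,"z":0.64,"rx":-1.99,"ry":0,"rz":0},
  {"x":14.78,"y":-11.79,"z":1.97,"rx":-2.48,"ry":0,"rz":0},
  {"x":28.5,"y":-11.59,"z":3.53,"rx":-2.18,"ry":0,"rz":0},
  {"x":42.22,"y":-9.89,"z":5.05,"rx":-1.53,"ry":0,"rz":0},
  {"x":52.78,"y":-7.65,"z":6.23,"rx":-0.81,"ry":0,"rz":0},
  {"x":57,"y":-5.18,"z":6.7,"rx":-0.16,"ry":0,"rz":0},
])

```text
time: 36.55
tool_pos: [0.4353, 0.2595, 0.3462]
tool_rot: [3.069, -0.0, 1.48]
contact_force: [0.4, -0.3, -7.8]
opening: 0.0178
grip_force: 60.0
```

```bash
python3 cycle.py 3 6 -.044 0.517 0.022
```

```text
t 36.55 phi -0.0724(-0.0740) th 0.0005(0.0146) z 0.346 e 0.21 n4 q [-1.   1.7  0.8  9.4]
t 36.60 phi -0.0720(-0.0740) th -0.0005(-0.0029) z 0.346 e 0.23 n4 q [-1.2  2.3  0.7 10. ]
t 36.65 phi -0.0729(-0.0740) th -0.0066(-0.0047) z 0.346 e 0.21 n4 q [-1.1  1.8  0.9  9.4]
[([469.0, 185.0], 647), ([171.0, 187.0], 668), ([466.0, 229.0], 625), ([175.0, 233.0], 609), ([462.0, 267.0], 431), ([180.0, 270.0], 215)]
x [-0.0098 -0.0817  0.0717] phi [-0.037  -0.0252 -0.0278 -0.0376 -0.0499 -0.062 ] pred th [-0.016 -0.02  -0.021 -0.02  -0.017 -0.014] om 0.029
[{"x": 0, "y": 8.97, "z": 1.87, "rx": 2.12, "ry": 0, "rz": 0}, {"x": 0, "y": 11.56, "z": 6.24, "rx": 2.8, "ry": 0, "rz": 0}, {"x": 0, "y": 10.51, "z": 11.73, "rx": 2.65, "ry": 0, "rz": 0}, {"x": 0, "y": 7.69, "z": 17.15, "rx": 2.09, "ry": 0, "rz": 0}, {"x": 0, "y": 4.35, "z": 21.31, "rx": 1.38, "ry": 0, "rz": 0}, {"x": 0, "y": 1.25, "z": 22.95, "rx": 0.69, "ry": 0, "rz": 0}]
```

Request:
arm_command([
  {"x":0,"y":8.97,"z":1.87,"rx":2.12,"ry":0,"rz":0},
  {"x":0,"y":11.56,"z":6.24,"rx":2.8,"ry":0,"rz":0},
  {"x":0,"y":10.51,"z":11.73,"rx":2.65,"ry":0,"rz":0},
  {"x":0,"y":7.69,"z":17.15,"rx":2.09,"ry":0,"rz":0},
  {"x":0,"y":4.35,"z":22,"rx":1.38,"ry":0,"rz":0},
  {"x":0,"y":1.25,"z":27,"rx":0.69,"ry":0,"rz":0},
  {"x":0,"y":-0.2,"z":32,"rx":0.52,"ry":0,"rz":0},
  {"x":0,"y":-0.5,"z":36.5,"rx":0.52,"ry":0,"rz":0},
  {"x":0,"y":-0.8,"z":40,"rx":0.52,"ry":0,"rz":0},
  {"x":0,"y":-1,"z":43,"rx":0.52,"ry":0,"rz":0},
  {"x":0,"y":-1.1,"z":45,"rx":0.52,"ry":0,"rz":0},
  {"x":0,"y":-1.2,"z":45.6,"rx":0.52,"ry":0,"rz":0},
  {"x":0,"y":-1.2,"z":45.6,"rx":0.52,"ry":0,"rz":0},
])

```text
time: 38.0
tool_pos: [0.4371, 0.2577, 0.302]
tool_rot: [3.076, -0.001, 1.479]
contact_force: [-1.8, -1.3, 0.7]
opening: 0.0178
grip_force: 60.0
```

```bash
python3 look.py 2; python3 - <<'E'
from h import *
p=cam('side','side9'); im=p['pixels'][120:320,100:330]; cv2.imwrite('pics/c9.png',cv2.resize(im,(690,600),interpolation=cv2.INTER_CUBIC))
E
```

```text
38.0 -0.066 -0.0092 0.302 0.17 4 [-2.5 -0.4  1.7] [56.8 -1.1  1.6  0.8  5.2]
38.05 -0.0661 -0.0091 0.3019 0.17 4 [-2.1 -2.1  2.7] [56.9 -1.   1.6  0.8  4.8]
```

View pics/c9.png

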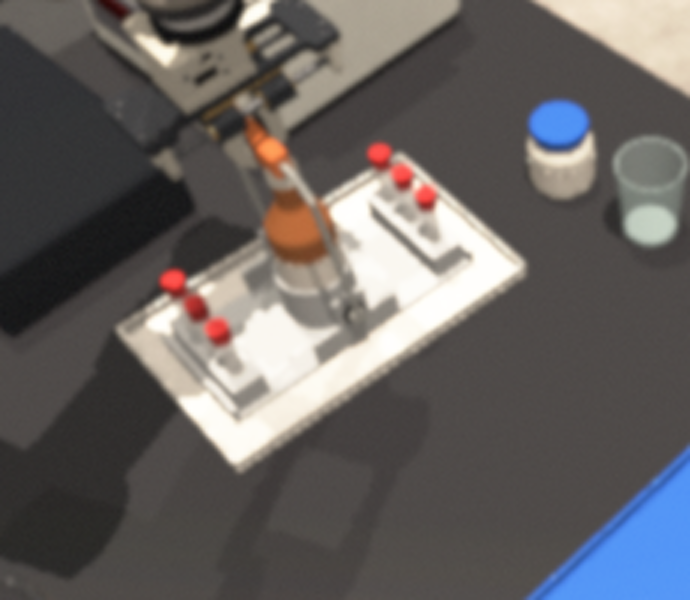

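Request:
arm_command([
  {"x":0,"y":4,"z":0.1,"rx":0.93,"ry":0,"rz":0},
  {"x":0,"y":8,"z":0.2,"rx":1.86,"ry":0,"rz":0},
  {"x":0,"y":12,"z":0.3,"rx":2.8,"ry":0,"rz":0},
  {"x":0,"y":16,"z":0.5,"rx":3.72,"ry":0,"rz":0},
  {"x":0,"y":16,"z":0.5,"rx":3.72,"ry":0,"rz":0},
])

```text
time: 38.65
tool_pos: [0.4539, 0.2562, 0.3024]
tool_rot: [-3.141, -0.001, 1.478]
contact_force: [-3.0, -1.4, 7.8]
opening: 0.0177
grip_force: 60.0
```

Request:
arm_command([
  {"x":0,"y":0,"z":0,"rx":0,"ry":0,"rz":0},
  {"x":0,"y":0,"z":0,"rx":0,"ry":0,"rz":0},
  {"x":0,"y":0,"z":0,"rx":0,"ry":0,"rz":0},
  {"x":0,"y":0,"z":0,"rx":0,"ry":0,"rz":0},
  {"x":0,"y":0,"z":0,"rx":0,"ry":0,"rz":0},
  {"x":0,"y":0,"z":0,"rx":0,"ry":0,"rz":0},
], hand=60)

```text
time: 39.25
tool_pos: [0.4529, 0.2563, 0.3016]
tool_rot: [-3.142, -0.0, 1.479]
contact_force: [-1.1, -0.4, 0.2]
opening: 0.0587
grip_force: 0.0
```

Request:
arm_command([
  {"x":0,"y":0,"z":-10,"rx":0,"ry":0,"rz":0},
  {"x":0,"y":0,"z":-30,"rx":0,"ry":0,"rz":0},
  {"x":0,"y":0,"z":-55,"rx":0,"ry":0,"rz":0},
  {"x":0,"y":0,"z":-80,"rx":0,"ry":0,"rz":0},
  {"x":0,"y":0,"z":-100,"rx":0,"ry":0,"rz":0},
  {"x":0,"y":0,"z":-110,"rx":0,"ry":0,"rz":0},
  {"x":0,"y":0,"z":-110,"rx":0,"ry":0,"rz":0},
  {"x":0,"y":0,"z":-110,"rx":0,"ry":0,"rz":0},
  {"x":0,"y":0,"z":-110,"rx":0,"ry":0,"rz":0},
  {"x":0,"y":0,"z":-110,"rx":0,"ry":0,"rz":0},
])

```text
time: 40.25
tool_pos: [0.4527, 0.2562, 0.4106]
tool_rot: [-3.14, 0.001, 1.479]
contact_force: [1.0, -0.1, -0.0]
opening: 0.0601
grip_force: 0.0
```

```bash
python3 - <<'E'
from h import *
s=observe(); print(s['time'],np.round(s['tool_pos'],3),s['opening'],np.round(s['contact_force'],1))
p=cam('wrist')
for q in('carrier','drain_tray','bottle','grip'): print(q,[(np.round(d['point'],3).tolist(),round(d['confidence'],2)) for d in mark_of(p,q)][:3])
S=cam('side');T=cam('top'); print([np.round(c).tolist() for c,a in blobs(S,*RED)],[np.round(c).tolist() for c,a in blobs(T,*RED)],[np.round(c).tolist() for c,a in blobs(p,*RED)])
E
```

```text
40.25 [0.453 0.256 0.411] 0.060068525733106407 [ 1.  -0.1 -0. ]
carrier []
drain_tray []
bottle [([0.456, 0.256, 0.012], 0.66)]
grip [([0.456, 0.257, 0.256], 0.76)]
[[226.0, 171.0], [234.0, 178.0], [352.0, 184.0], [242.0, 185.0], [390.0, 208.0], [157.0, 214.0], [165.0, 222.0], [172.0, 230.0]] [[300.0, 168.0], [364.0, 170.0], [143.0, 255.0], [160.0, 257.0], [177.0, 259.0], [124.0, 368.0], [141.0, 370.0], [159.0, 372.0]] [[210.0, 174.0], [433.0, 174.0], [212.0, 208.0], [431.0, 208.0], [214.0, 241.0], [428.0, 241.0], [532.0, 472.0]]
```

```bash
python3 -c "
from cell import *
print(hand_in())"
```

```text
the job is handed in; nothing more can be done
None
```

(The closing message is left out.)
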